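# Refit the feed head of a vegetable cutter and lock it with its pin

## Robot

A 7-joint arm with a two-finger parallel gripper is mounted at the origin on a cart in front of the work surface, level with it; the furniture and walls round the work are solid. World frame = base frame: x ahead of the robot, y to its left, z up, the work surface at z = 0. Lengths are in m, angles in rad, forces in N, time in s.
With the tool pointing down it reaches from about 0.4 to 0.85 m from the base axis. Payload 10.4 kg.
Tool frame: the origin (TCP) lies on the front face of the gripper's body, between the roots of the fingers; the fingertips stand 73 mm ahead of it and the grasp point (between the pads) lies 54 mm ahead of it; z points along the fingers, y is the line along which they close (so a half turn about z gives the same grasp; the last joint's range is limited). The gripper opens to 85 mm and grips with 20 to 120 N. Pads are 22 mm wide; open, the fingers measure 114 mm over their backs; the gripper's body (76 mm by 85 mm) begins 54 mm behind the grasp point. The pads swing forward as they close: fully open they stand 13 mm farther back than shut.
Start: joints at [-1.296, 0.332, -0.065, 1.46, 0.022, 1.35, -0.088], TCP at [0.183, 0.598, 0.304] pointing down, gripper open.
Joint ranges: [-2.6, 2.6], [-0.5, 2.12], [-1.47, 1.34], [0.16, 2.42], [-1.27, 4.41], [0.06, 2.06], [-2.6, 2.6]. Speed limits (rad/s): [2.22, 2.22, 2.79, 2.79, 3.14, 3.14, 3.14].

## Interface

Orientations are given as a unit quaternion [x, y, z, w].
In Python, from workcell import manip gives the robot as it stands.
- The arm moves only by the shell command python3 -m jog 'ROWS' [FORCE]. ROWS is JSON, a list of rows, each an object with "grip": the gripper command: -1 is fully open, 1 is shut, values between are in proportion; "slide": the shift along the tool's x, y, z in cm, a list of three; "yaw": the turn about the tool's z in rad. A call has 1 to 8 rows; each row shifts and turns the commanded pose from where the row before left it, along the tool's axes as they then stand; what a row does not reach is not made up. A row lasts 1/10 s, in which the tool goes at most 50 mm and 8.59 degrees, less where a joint would pass 70% of its speed; a pose out of reach is approached as far as the arm can. A call with a gripper value outside its range is refused whole. The fingers move at their own pace and stop on an object; FORCE is the grip in N (left out, the last holds). Time passes only in rows, so rows that do not move let the fingers close. It gives the time, the measured TCP pose, the force, the opening and the grip force at its end, in the units of the state.
- manip.get_obs(): the state, without advancing time (a new reading comes with each control period).
- manip.camera(name): name is "scene" or "top"; returns the picture (420x560x3 uint8, blue, green, red); there is no depth.
- manip.calibration(name): a dict with "vfov" (degrees; the focal length in pixels is half the picture's height over the tangent of half this angle, whatever the lens; pixels are square), "cx", "cy" (the principal point, pixels), "k1" (the pictures are not rectified: a ray, as slopes to the right and down, at radius r is drawn at 1 + k1 r^2 times it, then the intrinsics apply), "camera_from_world" (4x4, takes a point from world to camera coordinates). Camera axes: x right, y down, z forward; pixel columns grow to the right and rows downward; lengths in m; the calibration is good to about 2 mm. A picture is of the moment at which its call begins. calibration takes no time and is no camera call.
- manip.hand_in(): hands the job in; it is judged then, once.
Trained networks look in the newest picture that a camera, given by its name, has taken for a name from the list of things; names that differ only in an ending like _2 or _b are one class to them, and where a whole thing is asked for, a point or a joint stands for the part that bears it (a point fixed in the world has none). Each returns a list of dicts, best first, with "conf" (0 to 1); they miss things now and then, are a little off and sometimes report something else, mostly with a low value. They report only what shows in the picture. A call takes as long as a camera call.
- manip.masks_of(thing, camera): "region" (420x560 bool, what is visible of it) and "centre" ([column, row] in pixels, amid what is visible of it).
The state is a dict: "clock": time; "joint_pos": joint angles; "joint_velocities": joint speeds; "tau": joint torques, N m; "position": TCP position; "ee_rot": TCP orientation; "ft_force": force on the tool from outside, world axes, zero at the start; "torque": the same for the moment, N m; "grip_width": opening from 0.0 (shut) to 1.0 (fully open); "grasp_force": force on a finger pad.
Only numpy, scipy, OpenCV 4.12 (cv2) and the standard library are available. Lean on these libraries where they do the work, as an engineer would, in place of code of your own. Each camera call takes 0.05 s, during which the arm holds its last target. There are 200 camera calls.

## Task

The washed feed head of the vegetable cutter has to go back on: hook its steel rear lip under the nose of the keeper at the back of the bowl and swing it down until its cover sits flat on the rim. Then take the red-handled lock pin out of the cutlery drainer and push it fully home, crosswise through the front fork and the head's lug, so that the head cannot lift off. Do not knock over or push about the tumbler, the spice jar or the cereal bowl.

Things in the scene. Friction and masses are not known exactly. Their poses are not given: they have to be found in the camera images.
- bowl_rim (a point): Vegetable cutter, fixed: grey foot 196x160 mm under an aluminium bowl (outer radius 80, inner 74 mm, spout at the back left). Point: centre of the bowl's rim, 85 mm above the worktop. x points from the fork (front) to the keeper (back), y to the cutter's left, z up; fork_hole and keeper_groove have the same axes.
- fork_hole (a point): Centre of the cross hole of the cutter's front fork, in bowl_rim at x -125, z +3 mm. Two upright steel cheeks 8 mm thick, z 71 to 105 mm over the worktop, run from 20 mm before to 28 mm behind the hole; 20 mm apart inside, outer faces 18 mm either side of this point. A 10 mm hole goes through both along y; the pin may enter from either side. The bowl stands over 45 mm behind.
- keeper_groove (a point): Where the lip's point (head_lip) lies when seated: in bowl_rim x +100, z +4 mm. The keeper's groove opens to the front (-x), 52 mm wide: floor 7 mm below this point, overhanging nose 8 mm above it (10 mm thick, from 8 mm in front), back wall 10 mm behind. The nose stops a drop from above, the head's boss a level slide: enter with the head's front raised 10 to 18 degrees.
- head_handle (a point): Centre of the black handle of the feed head (loose, 0.3 to 0.5 kg, resting level on its boss): bar 14 mm thick (x), 82 mm long (y), 16 mm high, on posts 62 mm apart inside, 45 mm above the cover's top and 67 mm above the boss's underside. x points from lug to lip, y along the bar, z up; seated, parallel to bowl_rim's. Seated it is in bowl_rim at x -18, z +55 mm.
- head_cover (a point): Centre of the underside of the feed head's grey cover (radius 80, 10 mm thick); in head_handle x +18, z -55 mm. Seated it coincides with bowl_rim. Below it a conical boss, 12 mm deep, radius 71 to 66 mm, centres the head in the bowl with 1.5 mm of play. Behind the handle a feed chute, radius 24 mm, axis 47 mm behind this point, rises to 4 mm above handle centre.
- head_lip (a point): Point in the steel lip at the back of the feed head, 4 mm before its end, at half its thickness. Lip 6 mm thick, 40 mm wide, stands 24 mm out of the cover. In head_handle x +118, z -51 mm; same axes. Seated it coincides with keeper_groove.
- head_lug (a point): Centre of the 11 mm cross hole (along y) of the steel lug at the front of the feed head; lug 14 mm thick, 24 mm high, ends 13 mm in front of the hole. In head_handle x -107, z -52 mm; same axes. Seated it lies between the fork's cheeks and coincides with fork_hole to about 2 mm.
- pin_handle (a point): Centre of the red handle of the loose lock pin (50 g), 22 mm wide (x), 14 mm thick (y), 34 mm long (z); z points to the nose. A steel shaft of 8 mm starts 17 mm from here and runs 50 mm, the last 8 mm tapering to 3.6 mm. It starts standing in the drainer, handle down, shaft up; laid on a 22 mm wide face its axis is level, 7 mm above the worktop.
- pin_shaft (a point): Point on the lock pin's axis 18 mm from the handle's shoulder (z +35 mm from pin_handle, 32 mm from the nose end); same axes. With the pin home, shoulder against a cheek, it coincides with fork_hole.
- drainer_rim (a point): Blue cutlery drainer, fixed, 36 mm (x) by 115 mm (y), 42 mm high, floor 4 mm. Point at rim height over the centre of the small cell (30x25 mm inside) where the pin stands, its shaft rising 46 mm above the rim; pin x is along drainer x to a few degrees. Two more cells lie to +y; in the farthest, 77 mm away, stands a fixed teaspoon, to about 135 mm above the worktop.
- tumbler_mid (a point): Glass tumbler, loose, 80 mm across, 88 mm high, behind the cutter; its centre. Leave alone.
- spice_jar_mid (a point): Spice jar with black cap, loose, 44 mm across, 96 mm high, right of the cutter; its centre. Leave alone.
- bowl_mid (a point): Green cereal bowl, loose, 140 mm across, 72 mm high, left of the cutter; its centre. Leave alone.

How it is judged:
On the way:
1. the feed head is hooked under the keeper and sits flat on the bowl, before the pin goes in (distance between head_lip and keeper_groove below 0.01 m and distance between head_lug and fork_hole below 0.006 m and angle between head_handle's own z axis and vertical below 0.05 rad and distance between pin_shaft and fork_hole above 0.03 m), for 0.2 s.
At the end, for the whole second after the job is handed in: The feed head sits flat on the bowl (tilt under 0.05 rad), lip within 10 mm of its place under the keeper's nose and lug within 6 mm of the fork's hole; the pin is through both cheeks and the lug, pushed home to within 4 mm, along the hole's axis; all released (distance between head_lip and keeper_groove below 0.01 m and distance between head_lug and fork_hole below 0.006 m and angle between head_handle's own z axis and vertical below 0.05 rad and distance between pin_shaft and fork_hole below 0.0045 m and angle between the z axis of pin_shaft and the y axis of fork_hole, either way round below 0.12 rad); the robot touches nothing.
It fails at once if the tumbler is knocked over or pushed more than 30 mm (distance of tumbler_mid from where it was at the start of the episode above 0.03 m).
It fails at once if the spice jar is knocked over or pushed more than 30 mm (distance of spice_jar_mid from where it was at the start of the episode above 0.03 m).
It fails at once if the cereal bowl is pushed more than 30 mm (distance of bowl_mid from where it was at the start of the episode above 0.03 m).
It also fails if it takes over 72 s, if anything falls off the work surface, if the arm or the gripper's body presses on something with over 40 N, if the wrist force passes 120 N, or if a joint passes its speed limit or range.

## Working session

There is one attempt and no reset: what is moved stays moved. The work goes in short steps, Python scripts to look and compute and a shell command to move; the robot and the scene stay as the last step left them, time stands still between calls to the robot, and variables do not carry over. Pictures are saved under pics/ and viewed, at most 10 in all, crops included, and the job is handed in when it is done.

```bash
mkdir -p pics; ls; cat > h.py <<'E'
import numpy as np, cv2
from workcell import manip
def cal(n):
    c=manip.calibration(n); f=210/np.tan(np.radians(c["vfov"])/2)
    return f,c["cx"],c["cy"],c["k1"],np.array(c["camera_from_world"])
def proj(n,P):
    f,cx,cy,k,T=cal(n); p=np.atleast_2d(P)@T[:3,:3].T+T[:3,3]
    s=p[:,:2]/p[:,2:]; r2=(s**2).sum(1,keepdims=True); s=s*(1+k*r2)
    return s*f+[cx,cy]
def ray(n,uv):
    f,cx,cy,k,T=cal(n); d=(np.array(uv,float)-[cx,cy])/f; s=d.copy()
    for _ in range(30): s=d/(1+k*(s@s))
    R=T[:3,:3]; return -R.T@T[:3,3], R.T@np.array([s[0],s[1],1.])
def atz(n,uv,z):
    o,d=ray(n,uv); return o+d*(z-o[2])/d[2]
def tri(uvs):
    A=np.zeros((3,3));b=np.zeros(3);L=[]
    for n,uv in uvs:
        o,d=ray(n,uv); d=d/np.linalg.norm(d); M=np.eye(3)-np.outer(d,d); A+=M;b+=M@o;L.append((o,M))
    x=np.linalg.solve(A,b); return x,[round(1e3*np.linalg.norm(M@(x-o)),1) for o,M in L]
E
python3 - <<'E'
from h import *
np.set_printoptions(precision=4,suppress=True)
im={}
for n in("scene","top"):
    im[n]=manip.camera(n); cv2.imwrite(f"pics/{n}0.png",im[n])
    print(n,cal(n)[:4],ray(n,(280,210)))
things="bowl_rim head_handle head_cover pin_handle drainer_rim tumbler_mid spice_jar_mid bowl_mid head_lug head_lip fork_hole keeper_groove".split()
for t in things:
    c={}
    for n in im:
        r=manip.masks_of(t,n)
        for q in r[:2]: print(t,n,round(q["conf"],2),np.round(q["centre"],1),q["region"].sum())
        if r: c[n]=r[0]["centre"]
    if len(c)==2: print("   tri",*tri(list(c.items())))
o=manip.get_obs(); print({k:np.round(v,3) for k,v in o.items()})
E
```

```text
pics
scene (np.float64(425.999191581819), 277.67787503268477, 204.77628039061585, -0.07881943148020325) (array([-0.0292, -0.7132,  0.7158]), array([ 0.5437,  0.6108, -0.5758]))
top (np.float64(498.86057561745946), 275.16293266069874, 201.6600130166191, -0.10580762313319478) (array([ 0.3906, -0.061 ,  1.526 ]), array([ 0.1067, -0.0029, -0.9945]))
bowl_rim scene 0.58 [181.3 196.5] 1854
bowl_rim scene 0.57 [285.1 214.4] 4613
bowl_rim top 0.95 [264.2 184.7] 4313
   tri [0.4787 0.0239 0.1801] [np.float64(133.8), np.float64(133.8)]
head_handle scene 0.75 [179.6 195.1] 1867
head_handle top 0.85 [169.3 243.2] 2354
head_handle top 0.35 [378.3 227.5] 521
   tri [0.4534 0.2731 0.0248] [np.float64(4.0), np.float64(4.0)]
head_cover scene 0.69 [182.  200.2] 1787
head_cover scene 0.26 [287.5 217.8] 4432
head_cover top 0.57 [169.7 247.2] 2350
   tri [0.4489 0.2714 0.0087] [np.float64(4.0), np.float64(4.0)]
pin_handle scene 0.61 [373.4 318.6] 110
pin_handle top 0.56 [393.5 227.8] 42
   tri [ 0.4924 -0.4069  0.0413] [np.float64(3.9), np.float64(3.9)]
drainer_rim scene 0.66 [353.  315.3] 1409
drainer_r
[... 1087 characters left out ...]
[np.float64(2.2), np.float64(2.2)]
keeper_groove scene 0.86 [286.8 216.5] 4625
keeper_groove top 0.75 [265.5 187.1] 4342
   tri [ 0.6188 -0.02    0.0266] [np.float64(4.4), np.float64(4.4)]
{'clock': np.float64(1.3), 'joint_pos': array([-1.296,  0.332, -0.065,  1.46 ,  0.022,  1.35 , -0.088]), 'joint_velocities': array([ 0.   , -0.   ,  0.   , -0.001, -0.001, -0.001, -0.001]), 'tau': array([  0.   , -62.522,   0.049, -39.182,   0.016,   0.002,  -0.   ]), 'position': array([0.183, 0.598, 0.304]), 'ee_rot': array([ 0.148,  0.989,  0.   , -0.   ]), 'ft_force': array([ 0.298, -0.34 ,  0.254]), 'torque': array([0.031, 0.036, 0.024]), 'grasp_force': np.float64(0.0), 'grip_width': np.float64(1.004)}
```

View pics/scene0.png

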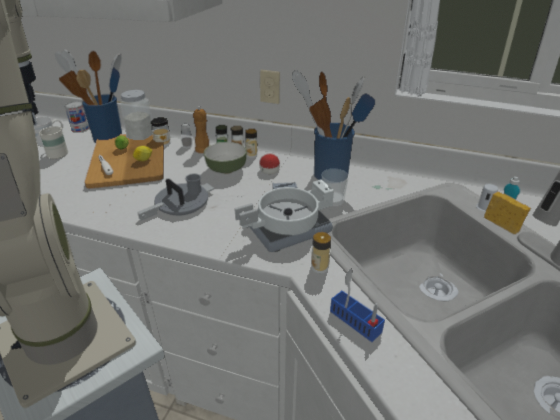

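View pics/top0.png

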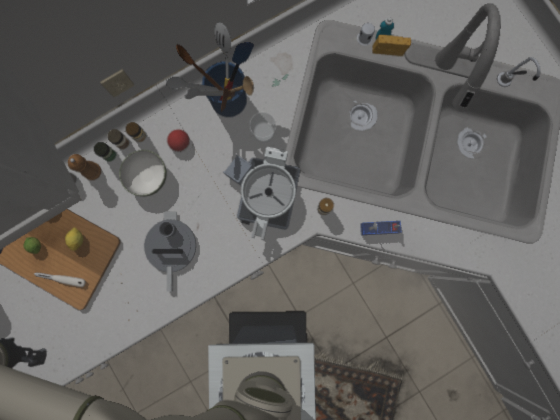

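The scene shows the cutter at about (287,212), the head left of it (180,195) with its lug toward the robot, and the drainer with red pin at (373,322). In the top view the cutter is at (268,190), the head at (170,245), and the drainer at (381,228) with red at (396,228). Next I'll enlarge these.

```bash
python3 - <<'E'
from h import *
t=cv2.imread("pics/top0.png");s=cv2.imread("pics/scene0.png")
def c(im,x,y,w,h,W,H): return cv2.resize(im[y:y+h,x:x+w],(W,H),interpolation=cv2.INTER_CUBIC)
A=np.hstack([c(t,135,200,80,100,400,500)[:300] if 0 else c(t,120,200,100,75,400,300), c(t,220,143,100,75,400,300)])
B=np.hstack([c(s,130,165,100,75,400,300), c(s,235,175,100,75,400,300)])
cv2.imwrite("pics/m1.png",np.vstack([A,B]))
cv2.imwrite("pics/m2.png",np.hstack([c(t,350,205,66,50,396,300),c(s,320,260,80,60,400,300)]))
E
```

```text
(no output)
```

View pics/m1.png

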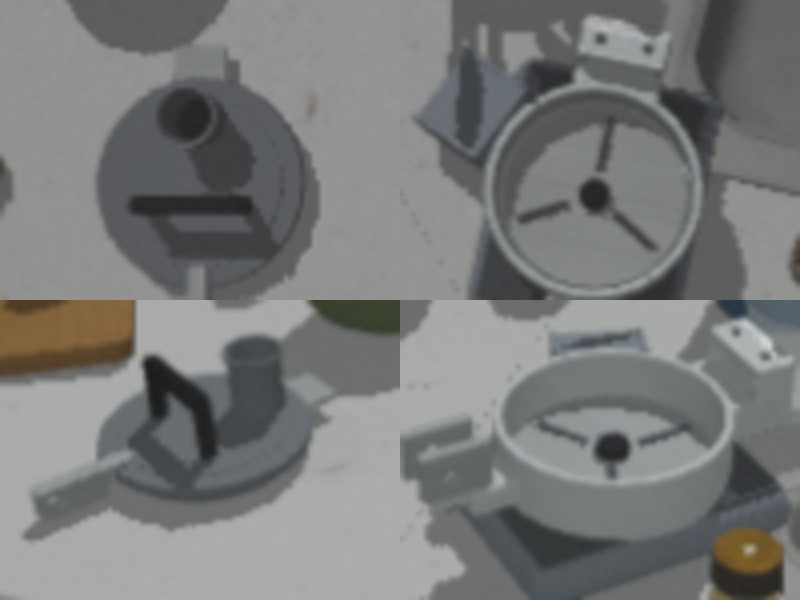

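View pics/m2.png

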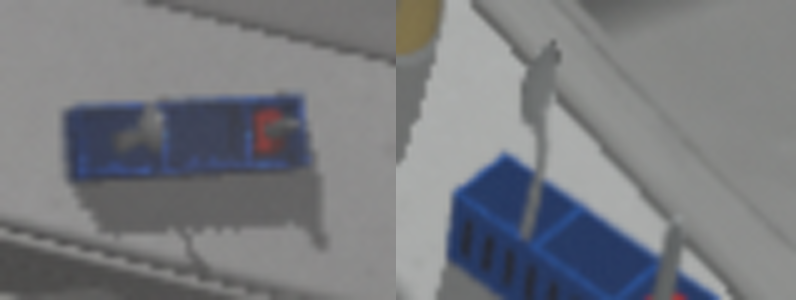

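Crops: the head's handle bar runs (130..252, 205) in crop top-left, with the chute ring at (187,116). The bowl circle's centre is at (594,190), with the keeper yawed about −12°. The fork is cut off, so I'll take a closer crop of the fork and pin and fit the poses.

```bash
cat > fit.py <<'E'
from h import *
from scipy.optimize import least_squares
def fit(z,obs,x0,verbose=True):
    # obs: (cam, local pt, uv); unknown x,y,yaw
    def P(p,l): c,s=np.cos(p[2]),np.sin(p[2]); return [p[0]+c*l[0]-s*l[1],p[1]+s*l[0]+c*l[1],z+l[2]]
    def r(p): return np.concatenate([proj(n,P(p,l))[0]-uv for n,l,uv in obs])
    q=least_squares(r,x0,loss="soft_l1"); print("fit",np.round(q.x,4)); print(np.round(r(q.x).reshape(-1,2),1).tolist()); return q.x
def un(x,y,ox,oy,k): return np.array([ox+(x+.5)/k-.5,oy+(y+.5)/k-.5])
E
python3 - <<'E'
from fit import *
t=cv2.imread("pics/top0.png");s=cv2.imread("pics/scene0.png")
def c(im,x,y,w,h,W,H): return cv2.resize(im[y:y+h,x:x+w],(W,H),interpolation=cv2.INTER_CUBIC)
T=lambda x,y:un(x,y,120,200,4); S=lambda x,y:un(x,y-300,130,165,4)
h=fit(.067,[("top",(0,.041,.008),T(130,205)),("top",(0,-.041,.008),T(252,205)),("top",(.065,0,.004),T(187,116)),("top",(.122,0,-.048),T(200,47)),
 ("scene",(0,.041,.008),S(150,358)),("scene",(0,-.041,.008),S(209,410)),("scene",(.065,0,.004),S(252,349)),("scene",(-.107,-.007,-.052),S(54,500))],[.45,.27,0])
A=np.hstack([c(t,235,205,50,37,400,296),c(s,230,195,50,37,400,296)])
B=np.hstack([c(t,370,205,50,37,400,296),c(s,350,295,50,37,400,296)])
cv2.imwrite("pics/m3.png",np.vstack([A,B]))
print(proj("top",[.48,.27,.067]))
E
```

```text
fit [0.4328 0.2684 0.0062]
[[0.5, 0.2], [-2.3, -0.4], [0.3, 0.0], [0.9, -0.1], [-0.8, -0.9], [-1.1, -2.8], [0.1, 0.3], [1.4, 1.5]]
[[166.57680622 234.78257355]]
```

View pics/m3.png

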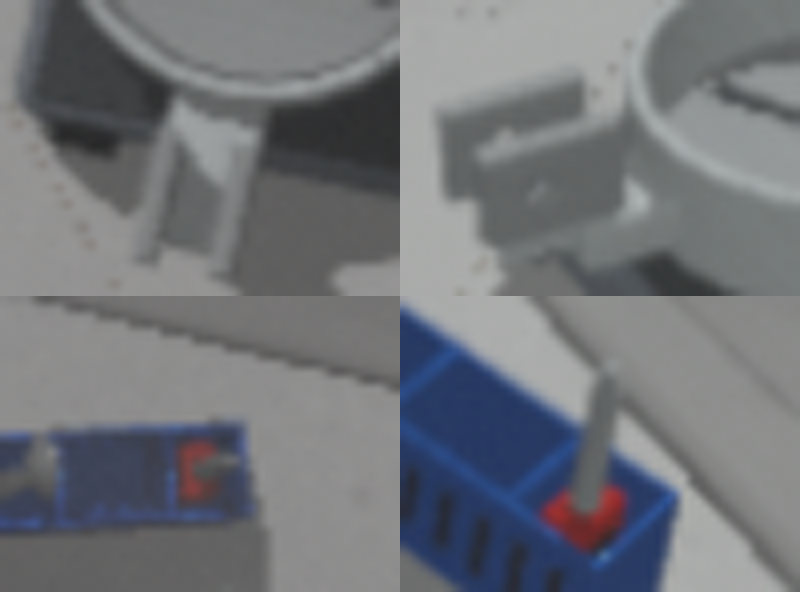

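Fork cheek fronts are at (147,255) and (222,270) in the top crop, and the pin's tip is at about (232,463) top and (612,365) scene. Now I'll fit the cutter, pin and drainer.

```bash
python3 - <<'E'
from fit import *
np.set_printoptions(precision=4,suppress=True)
T=lambda x,y:un(x-400,y,220,143,4); T8=lambda x,y:un(x,y,235,205,8); S8=lambda x,y:un(x-400,y,230,195,8)
c=fit(.085,[("top",(0,0,0),T(594,190)),("top",(0,0,0),T(594,190)),("top",(-.145,.014,.020),T8(147,258)),("top",(-.145,-.014,.020),T8(222,272)),("top",(.092,0,.022),T(621,61)),
 ("scene",(-.145,-.014,.020),S8(481,157)),("scene",(-.145,.014,.020),S8(440,108)),("scene",(-.125,-.018,.003),S8(540,192))],[.62,-.02,0])
R=lambda a:np.array([[np.cos(a),-np.sin(a)],[np.sin(a),np.cos(a)]])
for n,l in dict(fork=-.125,keeper=.1,handle=-.018).items(): print(n,c[:2]+R(c[2])@[l,0])
# rim circle fit check by mask of cutter edges
P=lambda x,y:un(x,y-296,370,205,8); PS=lambda x,y:un(x-400,y-296,350,295,8)
print("pin handle top",atz("top",P(197,471),.038)); print("tip top@.088",atz("top",P(234,462),.088),"scene",atz("scene",PS(611,363),.088))
print("shaft base scene@.038",atz("scene",PS(588,508),.038))
D=lambda x,y:un(x,y,350,205,6)
K=[atz("top",D(*q),.042) for q in((67,108),(302,97),(307,165),(72,180))]
print("drainer",np.array(K)[:,:2].tolist(),np.mean(K,0)); 
v=np.array(K[0])-K[1]+np.array(K[3])-K[2]; print("drainer y dir yaw",np.arctan2(-v[0],v[1]))
print("small cell ctr guess",np.mean(K,0)[:2]-v[:2]/np.linalg.norm(v)*(.0575-.003-.0125))
E
```

```text
fit [ 0.6051 -0.032  -0.2293]
[[0.1, -0.3], [0.1, -0.3], [-0.4, 0.2], [-0.2, 0.6], [-0.1, 0.2], [-0.3, 0.0], [0.3, 0.4], [0.7, -0.2]]
fork [ 0.4834 -0.0036]
keeper [ 0.7025 -0.0548]
handle [ 0.5876 -0.0279]
pin handle top [ 0.494 -0.407  0.038]
tip top@.088 [ 0.4935 -0.4091  0.088 ] scene [ 0.4945 -0.4087  0.088 ]
shaft base scene@.038 [ 0.4927 -0.4114  0.038 ]
drainer [[0.5073804356881354, -0.30585775497061035], [0.510443157215429, -0.4241801763460491], [0.47641632758456015, -0.42512425443956653], [0.4714881208817321, -0.3070154934838878]] [ 0.4914 -0.3655  0.042 ]
drainer y dir yaw 0.0337852542229802
small cell ctr guess [ 0.4929 -0.4075]
```

The fit residuals are sub-pixel. I'll refine the handle's bar (ends matter) and write a small helper that gives tool-axis moves.

```bash
cat > go.py <<'E'
import sys; from h import *
from scipy.spatial.transform import Rotation as Ro
np.set_printoptions(precision=4,suppress=True)
def delta(x,y,z,yawdeg_y):   # yaw of tool y axis wanted (world, deg)
    o=manip.get_obs(); R=Ro.from_quat(o["ee_rot"]).as_matrix(); p=np.array(o["position"])
    a=np.arctan2(R[1,1],R[0,1]); d=np.radians(yawdeg_y)-a; d=(d+np.pi/2)%np.pi-np.pi/2
    print("slide cm now-axes",100*R.T@(np.array([x,y,z])-p),"yaw cmd",round(-d,4))
    Rn=R@Ro.from_rotvec([0,0,-d]).as_matrix(); print("slide cm after yaw",100*Rn.T@(np.array([x,y,z])-p),"pos",p,"tilt z",R[:,2],"t",o["clock"],"F",o["ft_force"],"w",o["grip_width"],"j",np.array(o["joint_pos"]))
if __name__=="__main__": delta(*map(float,sys.argv[1:5]))
E
python3 - <<'E'
from fit import *
np.set_printoptions(precision=2,suppress=True,linewidth=180)
t=cv2.imread("pics/top0.png").astype(float).mean(2)
print(t[246:257,148:188].astype(int))
E
python3 go.py 0.433 0.268 0.16 90.35
```

```text
[[89 89 91 90 90 90 89 91 90 90 90 90 91 90 90 90 91 89 92 93 91 90 87 74 66 63 65 65 64 64 67 69 70 85 91 91 91 91 92 92]
 [90 91 90 89 90 90 90 89 90 89 90 91 91 89 91 90 90 91 91 90 90 90 89 85 72 66 65 65 65 67 82 86 89 91 91 92 91 93 93 91]
 [90 89 90 90 88 83 81 80 82 82 83 82 83 83 84 82 83 82 84 83 84 81 76 71 70 69 69 68 68 60 71 73 83 85 88 91 91 90 92 92]
 [89 89 90 87 76 58 49 47 47 48 47 47 47 49 47 47 48 48 49 49 48 49 47 47 46 46 48 46 46 43 44 45 47 51 63 87 92 92 92 91]
 [89 89 90 83 64 46 43 41 43 43 42 42 43 44 41 44 42 41 42 42 43 42 42 43 44 43 41 41 42 40 41 40 39 40 47 82 91 92 92 92]
 [90 90 89 79 57 44 40 41 42 42 42 43 40 43 42 42 41 41 41 43 43 41 42 43 42 42 42 42 42 42 41 39 38 38 41 65 84 91 91 93]
 [90 91 91 83 63 46 41 42 41 42 40 42 42 42 42 44 44 44 44 43 44 43 42 43 43 44 41 42 43 43 42 41 39 39 42 60 71 88 92 92]
 [91 90 90 89 78 63 61 56 52 47 46 46 48 49 55 59 60 60 60 59 60 60 59 61 60 59 58 57 57 58 58 56 52 46 51 62 67 85 90 90]
 [90 90 89 91 90 88 87 82 77 67 61 62 61 64 77 86 88 88 87 88 88 88 87 87 88 88 88 88 88 88 88 88 85 69 64 64 66 70 89 89]
 [89 89 90 90 90 91 90 90 87 77 65 63 63 66 77 88 90 90 92 91 92 90 90 91 90 91 92 90 91 91 91 91 89 75 67 64 65 66 83 83]
 [90 90 90 91 90 91 91 91 90 82 69 65 64 63 66 77 87 90 89 91 90 91 91 89 90 90 91 91 91 91 91 92 91 87 74 66 63 63 69 79]]
slide cm now-axes [-33.5331 -24.177   14.3911] yaw cmd -0.3039
slide cm after yaw [-24.7629 -33.1028  14.3911] pos [0.1834 0.5975 0.3039] tilt z [-0.      0.0001 -1.    ] t 1.3 F [ 0.2977 -0.34    0.2542] w 1.0035987406933564 j [-1.2956  0.3322 -0.0647  1.4601  0.0216  1.3499 -0.0885]
```

```bash
python3 -m jog '[{"grip":-1,"slide":[0,0,0],"yaw":-0.1},{"grip":-1,"slide":[0,0,0],"yaw":-0.1},{"grip":-1,"slide":[0,0,0],"yaw":-0.104},{"grip":-1,"slide":[-2.9,-3.9,0],"yaw":0},{"grip":-1,"slide":[-2.9,-3.9,0],"yaw":0},{"grip":-1,"slide":[-2.9,-3.9,0],"yaw":0},{"grip":-1,"slide":[-2.9,-3.9,0],"yaw":0},{"grip":-1,"slide":[-2.9,-3.9,0],"yaw":0}]' 20; python3 go.py 0.433 0.268 0.16 90.35
```

```text
clock: 2.1
position: [0.3305, 0.4016, 0.3042]
ee_rot: [-0.003, 1.0, 0.0, 0.0]
ft_force: [0.7, 0.8, 0.2]
grip_width: 0.996
grasp_force: 0.0
slide cm now-axes [-10.1604 -13.436   14.4102] yaw cmd 0.0
slide cm after yaw [-10.1605 -13.4359  14.4102] pos [0.3305 0.4016 0.3042] tilt z [ 0.0003  0.0007 -1.    ] t 2.1 F [0.6588 0.8045 0.2449] w 0.996258826325873 j [-0.9911  0.1006  0.0226  1.7385 -0.0025  1.3018  0.609 ]
```

```bash
python3 -m jog '[{"grip":-1,"slide":[-2.5,-3.3,2],"yaw":0},{"grip":-1,"slide":[-2.5,-3.3,2],"yaw":0},{"grip":-1,"slide":[-2.5,-3.3,2],"yaw":0},{"grip":-1,"slide":[-2.66,-3.54,2],"yaw":0},{"grip":-1,"slide":[0,0,4],"yaw":0},{"grip":-1,"slide":[0,0,2.4],"yaw":0},{"grip":-1,"slide":[0,0,0],"yaw":0}]'; python3 go.py 0.433 0.268 0.16 90.35; python3 - <<'E'
from h import *
s=manip.camera("scene"); cv2.imwrite("pics/s1.png",cv2.resize(s[130:240,110:260],(750,550),interpolation=cv2.INTER_CUBIC))
E
```

```text
clock: 2.8
position: [0.4306, 0.2684, 0.157]
ee_rot: [-0.003, 1.0, -0.002, -0.002]
ft_force: [-0.1, 1.1, -0.2]
grip_width: 1.003
grasp_force: 0.0
slide cm now-axes [-0.2349 -0.0386 -0.2997] yaw cmd -0.0004
slide cm after yaw [-0.2349 -0.0387 -0.2997] pos [0.4306 0.2684 0.157 ] tilt z [-0.0044 -0.0035 -1.    ] t 2.8 F [-0.1151  1.1259 -0.2475] w 1.0030949370327962 j [-0.7908  0.2159  0.1588  1.9406 -0.0402  0.9937  0.9629]
```

View pics/s1.png

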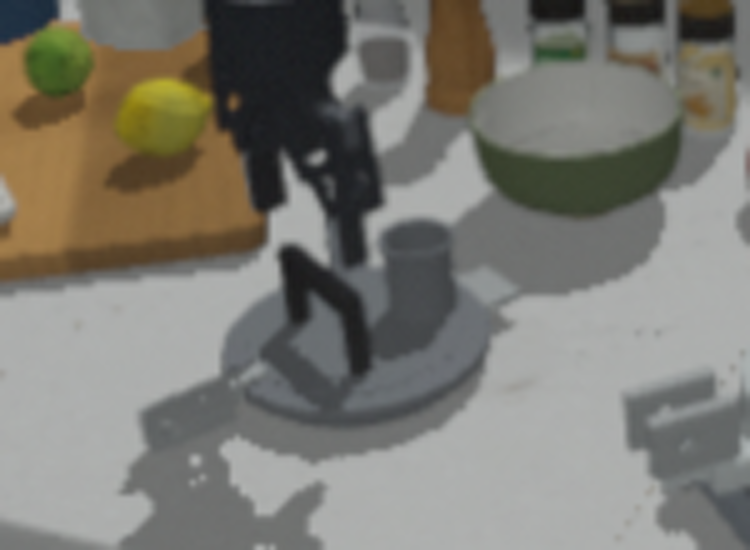

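The picture shows the gripper above the handle bar, with both fingertips roughly at its ends (crop (265,205) and (350,262)). Now I'll correct and lower it, watching the force.

```bash
python3 -m jog '[{"grip":-1,"slide":[-0.2,-0.05,1.0],"yaw":0},{"grip":-1,"slide":[0,0,0.5],"yaw":0},{"grip":-1,"slide":[0,0,0],"yaw":0},{"grip":-1,"slide":[0,0,0],"yaw":0}]'; python3 go.py 0.433 0.268 0.115 90.35
```

```text
clock: 3.25
position: [0.4342, 0.2694, 0.1454]
ee_rot: [-0.003, 1.0, 0.0, 0.0]
ft_force: [0.3, 1.5, -0.2]
grip_width: 1.001
grasp_force: 0.0
slide cm now-axes [ 0.1179 -0.1393  3.0387] yaw cmd 0.0002
slide cm after yaw [ 0.1178 -0.1393  3.0387] pos [0.4342 0.2694 0.1454] tilt z [ 0.0005  0.0005 -1.    ] t 3.25 F [ 0.3036  1.5022 -0.2072] w 1.0013502046702758 j [-0.7875  0.2355  0.159   1.9453 -0.0452  0.9634  0.9701]
```

```bash
python3 -m jog '[{"grip":-1,"slide":[0.1,-0.14,0.2],"yaw":0},{"grip":-1,"slide":[0,0,0],"yaw":0},{"grip":-1,"slide":[0,0,0.5],"yaw":0},{"grip":-1,"slide":[0,0,0.3],"yaw":0},{"grip":-1,"slide":[0,0,0],"yaw":0}]'; python3 go.py 0.433 0.268 0.115 90.35
```

```text
clock: 3.75
position: [0.433, 0.2678, 0.1346]
ee_rot: [-0.003, 1.0, -0.0, -0.0]
ft_force: [-0.8, -0.2, -0.2]
grip_width: 0.999
grasp_force: 0.0
slide cm now-axes [-0.0016  0.0246  1.9648] yaw cmd 0.0001
slide cm after yaw [-0.0016  0.0246  1.9648] pos [0.433  0.2678 0.1346] tilt z [-0.0002 -0.0001 -1.    ] t 3.75 F [-0.7681 -0.185  -0.1555] w 0.9985621776657088 j [-0.7854  0.2475  0.1582  1.9572 -0.0479  0.9406  0.9733]
```

```bash
python3 -m jog '[{"grip":-1,"slide":[0,0,0.3],"yaw":0},{"grip":-1,"slide":[0,0,0.2],"yaw":0},{"grip":-1,"slide":[0,0,0],"yaw":0}]'; python3 -m jog '[{"grip":-1,"slide":[0,0,0.2],"yaw":0},{"grip":-1,"slide":[0,0,0],"yaw":0}]';python3 go.py 0.433 0.268 0.115 90.35
```

```text
clock: 4.05
position: [0.4337, 0.2684, 0.133]
ee_rot: [-0.003, 1.0, 0.001, 0.001]
ft_force: [-13.6, -10.6, 39.6]
grip_width: 0.997
grasp_force: 19.4
clock: 4.25
position: [0.434, 0.2687, 0.1322]
ee_rot: [-0.003, 1.0, 0.002, 0.001]
ft_force: [-18.6, -13.7, 52.0]
grip_width: 0.997
grasp_force: 25.6
slide cm now-axes [ 0.105  -0.0725  1.7242] yaw cmd 0.0002
slide cm after yaw [ 0.105  -0.0725  1.7242] pos [0.434  0.2687 0.1322] tilt z [ 0.0019  0.0034 -1.    ] t 4.25 F [-18.5916 -13.6995  52.0405] w 0.9974294256701739 j [-0.7843  0.2517  0.1578  1.958  -0.0508  0.9319  0.9759]
```

```bash
python3 -c "
from h import *
o=manip.get_obs();print(o['torque'],o['ft_force'])"; python3 -m jog '[{"grip":-1,"slide":[0,0,-0.7],"yaw":0},{"grip":-1,"slide":[0,0,-0.5],"yaw":0},{"grip":-1,"slide":[0,0,0],"yaw":0}]';python3 - <<'E'
from go import *
delta(.433,.268,.14,90.35)
s=manip.camera("scene"); t=manip.camera("top");cv2.imwrite("pics/t2.png",t)
a=cv2.resize(s[155:215,140:240],(800,480),interpolation=cv2.INTER_CUBIC)
cv2.imwrite("pics/s2.png",a)
for sg in(1,-1): print(proj("scene",[[.433,.268+sg*.041,.075],[.433,.268+sg*.0425,.08]]))
E
```

```text
[-0.61016066  3.62144961  0.73498411] [-18.59164535 -13.69952203  52.04050142]
clock: 4.55
position: [0.4332, 0.2679, 0.1402]
ee_rot: [-0.003, 1.0, 0.0, 0.0]
ft_force: [-0.2, 0.5, -0.0]
grip_width: 1.0
grasp_force: 0.0
slide cm now-axes [0.0206 0.0105 0.0246] yaw cmd 0.0001
slide cm after yaw [0.0206 0.0104 0.0246] pos [0.4332 0.2679 0.1402] tilt z [ 0.0006  0.0005 -1.    ] t 4.55 F [-0.2216  0.5097 -0.0306] w 1.0003204812369506 j [-0.7862  0.2395  0.1588  1.9532 -0.0462  0.9515  0.972 ]
[[166.5114 178.243 ]
 [166.0134 176.5865]]
[[180.8133 189.4062]
 [180.8601 188.118 ]]
```

View pics/s2.png

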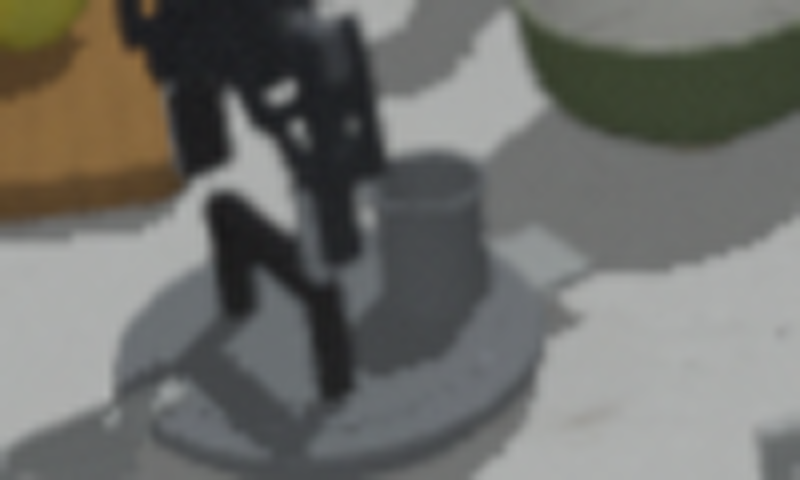

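The near finger clears the bar end (crop (325,283)). The force and moment put the contact on the far (+y) finger, so I'll shift +y by 1.5 mm and retry.

```bash
python3 -m jog '[{"grip":-1,"slide":[0,0.16,0.3],"yaw":0},{"grip":-1,"slide":[0,0,0.3],"yaw":0},{"grip":-1,"slide":[0,0,0],"yaw":0},{"grip":-1,"slide":[0,0,0.2],"yaw":0},{"grip":-1,"slide":[0,0,0.2],"yaw":0},{"grip":-1,"slide":[0,0,0],"yaw":0}]';python3 go.py 0.433 0.268 0.115 90.35;python3 -c "
from h import *
o=manip.get_obs();print(o['torque'],o['ft_force'])"
```

```text
clock: 5.25
position: [0.4329, 0.2694, 0.1297]
ee_rot: [-0.003, 1.0, 0.0, -0.0]
ft_force: [-0.4, 1.1, -1.4]
grip_width: 1.001
grasp_force: 0.6
slide cm now-axes [-0.0074 -0.1433  1.4651] yaw cmd 0.0002
slide cm after yaw [-0.0074 -0.1433  1.4651] pos [0.4329 0.2694 0.1297] tilt z [-0.0002  0.     -1.    ] t 5.25 F [-0.3671  1.1196 -1.4182] w 1.0008551241310941 j [-0.7865  0.2564  0.1568  1.9587 -0.0496  0.9303  0.972 ]
[0.19664149 0.04878493 0.01394881] [-0.3671298   1.11964915 -1.4182345 ]
```

```bash
python3 -m jog '[{"grip":-1,"slide":[0,0,0.6],"yaw":0},{"grip":-1,"slide":[0,0,0.6],"yaw":0},{"grip":-1,"slide":[0,0,0.6],"yaw":0},{"grip":-1,"slide":[0,0,0],"yaw":0}]';python3 -m jog '[{"grip":0.3,"slide":[0,0,0],"yaw":0},{"grip":0.3,"slide":[0,0,0],"yaw":0},{"grip":0.3,"slide":[0,0,0],"yaw":0},{"grip":0.3,"slide":[0,0,0],"yaw":0}]' 30;python3 go.py 0.433 0.268 0.115 90.35
```

```text
clock: 5.65
position: [0.4326, 0.2691, 0.1109]
ee_rot: [-0.003, 1.0, -0.0, -0.001]
ft_force: [-0.7, 1.4, -0.3]
grip_width: 0.996
grasp_force: 0.6
clock: 6.05
position: [0.4329, 0.269, 0.1117]
ee_rot: [-0.003, 1.0, -0.0, -0.0]
ft_force: [-0.3, 0.5, -2.4]
grip_width: 0.955
grasp_force: 38.2
slide cm now-axes [-0.0132 -0.1043 -0.3296] yaw cmd -0.0001
slide cm after yaw [-0.0132 -0.1043 -0.3296] pos [0.4329 0.269  0.1117] tilt z [-0.0004 -0.0005 -1.    ] t 6.05 F [-0.2672  0.5231 -2.4173] w 0.9546639661251567 j [-0.7837  0.2831  0.1549  1.9706 -0.0552  0.8924  0.9767]
```

The bar is gripped at its ends. I'll lift it and see how it hangs.

```bash
python3 -m jog '[{"grip":0.3,"slide":[0,0,-1],"yaw":0},{"grip":0.3,"slide":[0,0,-3],"yaw":0},{"grip":0.3,"slide":[0,0,-4],"yaw":0},{"grip":0.3,"slide":[0,0,-4],"yaw":0},{"grip":0.3,"slide":[0,0,0],"yaw":0},{"grip":0.3,"slide":[0,0,0],"yaw":0}]';python3 - <<'E'
from go import *
delta(.433,.268,.14,90.35)
s=manip.camera("scene"); t=manip.camera("top");cv2.imwrite("pics/t3.png",t)
a=cv2.resize(s[120:220,130:250],(720,600),interpolation=cv2.INTER_CUBIC)
cv2.imwrite("pics/s3.png",a)
E
```

```text
clock: 6.65
position: [0.4332, 0.2694, 0.233]
ee_rot: [-0.003, 1.0, 0.001, 0.001]
ft_force: [-0.3, 0.6, -3.7]
grip_width: 0.956
grasp_force: 40.0
slide cm now-axes [ 0.0381 -0.1577  9.2959] yaw cmd -0.0
slide cm after yaw [ 0.0381 -0.1577  9.2959] pos [0.4332 0.2694 0.233 ] tilt z [ 0.0015  0.0015 -1.    ] t 6.65 F [-0.2877  0.571  -3.7217] w 0.9555531704244318 j [-0.7988  0.1296  0.1652  1.8636 -0.0236  1.1481  0.9515]
```

View pics/s3.png

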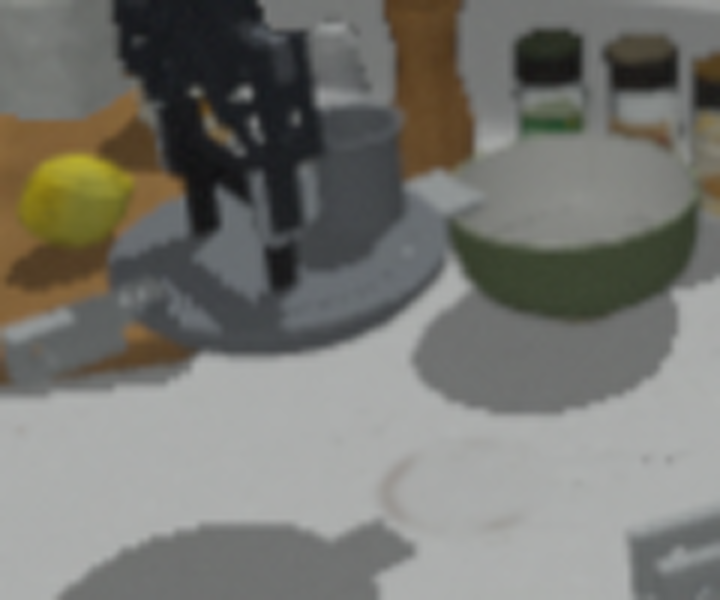

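It hangs nearly level at 0.38 kg. I'm writing a silhouette fit so pitch can be measured numerically, and dropping the grip to 20 N.

```bash
cat > sil.py <<'E'
from go import *
from scipy.optimize import minimize
def cyl(x,y,z0,z1,r0,r1): 
    a=np.linspace(0,2*np.pi,40); return np.vstack([np.c_[x+r*np.cos(a),y+r*np.sin(a),0*a+z] for z,r in((z0,r0),(z1,r1))])
def box(x0,x1,y0,y1,z0,z1): return np.array([[x,y,z] for x in(x0,x1) for y in(y0,y1) for z in(z0,z1)])
mm=.001
PARTS=[cyl(18*mm,0,-.055,-.045,.08,.08),cyl(18*mm,0,-.067,-.055,.066,.071),cyl(65*mm,0,-.045,.004,.024,.024),
 box(-.007,.007,-.041,.041,-.008,.008),box(-.007,.007,.031,.041,-.045,0),box(-.007,.007,-.041,-.031,-.045,0),
 box(-.120,-.06,-.007,.007,-.064,-.040),box(.09,.122,-.02,.02,-.054,-.048)]
def pts(P,pose): # pose x,y,z,yaw,pitch(+ = front raised)
    R=Ro.from_euler("z",pose[3]).as_matrix()@Ro.from_euler("y",pose[4]).as_matrix()
    return P@R.T+np.array(pose[:3])
def model(cam,pose,k=2):
    m=np.zeros((420*k,560*k),np.uint8)
    for P in PARTS:
        q=proj(cam,pts(P,pose)); q=((q+.5)*k-.5)
        cv2.fillConvexPoly(m,cv2.convexHull(np.round(q*8).astype(np.int32)),1,shift=3)
    return m
def fitpose(pose0,cams=("scene","top"),free=(0,1,2,4),step=(.004,.004,.004,.03,.08),take=True,pr=.004):
    regs={}
    for c in cams:
        if take: manip.camera(c)
        r=[q for q in manip.masks_of("head_handle",c) if q["conf"]>.25]
        p=proj(c,[pose0[:3]])[0]
        r=[q for q in r if np.hypot(*(np.array(q["centre"])-p))<40]
        if not r: print("no mask",c); continue
        regs[c]=cv2.resize(r[0]["region"].astype(np.uint8),(1120,840),interpolation=cv2.INTER_LINEAR); print(c,"conf",round(r[0]["conf"],2),end=" ")
    free=list(free); p0=np.array(pose0,float)
    def cost(v):
        p=p0.copy(); p[free]+=v*np.array(step)[free]; e=0
        for c,g in regs.items():
            m=model(c,p); e+=1-2*(m&g).sum()/(m.sum()+g.sum())
        return e+.01*((p[:3]-p0[:3])**2).sum()/pr**2
    s=np.vstack([np.zeros(len(free)),np.eye(len(free))])
    r=minimize(cost,np.zeros(len(free)),method="Nelder-Mead",options=dict(initial_simplex=s,xatol=.02,fatol=1e-4))
    p=p0.copy(); p[free]+=r.x*np.array(step)[free]
    print("cost",round(r.fun,3),"pose",p,"pitch deg",round(np.degrees(p[4]),1)); return p
def held(dz=.0447): # handle centre from TCP, grip along head y
    o=manip.get_obs(); R=Ro.from_quat(o["ee_rot"]).as_matrix(); a=np.arctan2(R[1,1],R[0,1])-np.pi/2
    a=(a+np.pi/2)%np.pi-np.pi/2
    p=np.array(o["position"])+dz*R[:,2]; return [*p,a,0]
E
python3 -c "
from sil import *
fitpose(held())"
python3 -m jog '[{"grip":0.3,"slide":[0,0,-1.5],"yaw":0},{"grip":0.3,"slide":[0,0,1.5],"yaw":0},{"grip":0.3,"slide":[0,0,-1.5],"yaw":0},{"grip":0.3,"slide":[0,0,0],"yaw":0}]' 20
python3 -c "
from sil import *
h=held();fitpose(h); print(h)"
```

```text
no mask scene
top conf 0.64 cost 0.341 pose [ 0.4321  0.2694  0.1859  0.0062 -0.0167] pitch deg -1.0
clock: 7.35
position: [0.4334, 0.2696, 0.2475]
ee_rot: [-0.003, 1.0, 0.0, 0.0]
ft_force: [0.6, 0.7, -2.0]
grip_width: 0.953
grasp_force: 40.0
scene conf 0.67 top conf 0.94 cost 0.386 pose [0.434  0.2699 0.2023 0.0061 0.0002] pitch deg 0.0
[np.float64(0.43343446009755376), np.float64(0.26960413270337114), np.float64(0.2028487777272982), np.float64(0.006131034414968095), 0]
```

It's level, so I need a pivot. I'll lower it to about 19 mm above the worktop, which limits the tilt to about 14°, then ease the grip so its rear-heavy weight swings it.

```bash
python3 -m jog '[{"grip":0.3,"slide":[0,0,4],"yaw":0},{"grip":0.3,"slide":[0,0,4],"yaw":0},{"grip":0.3,"slide":[0,0,2.5],"yaw":0},{"grip":0.3,"slide":[0,0,1.1],"yaw":0},{"grip":0.3,"slide":[0,0,0],"yaw":0}]' 20;  python3 -m jog '[{"grip":-0.85,"slide":[0,0,0],"yaw":0},{"grip":-0.85,"slide":[0,0,0],"yaw":0}]' 20;  python3 -m jog '[{"grip":-0.89,"slide":[0,0,0],"yaw":0},{"grip":-0.89,"slide":[0,0,0],"yaw":0}]' 20
python3 -c "
from sil import *
h=held();fitpose(h); print(h)"
```

```text
clock: 8.05
position: [0.4324, 0.2689, 0.1297]
ee_rot: [-0.003, 1.0, -0.001, -0.001]
ft_force: [-0.2, -0.4, -3.1]
grip_width: 0.951
grasp_force: 39.8
clock: 8.25
position: [0.4338, 0.2699, 0.1324]
ee_rot: [-0.003, 1.0, 0.001, 0.001]
ft_force: [-0.1, -0.0, -3.6]
grip_width: 0.953
grasp_force: 39.8
clock: 8.45
position: [0.4333, 0.2696, 0.1317]
ee_rot: [-0.003, 1.0, 0.001, 0.001]
ft_force: [0.4, 0.2, -3.1]
grip_width: 0.951
grasp_force: 39.8
scene conf 0.55 top conf 0.69 cost 0.411 pose [0.4341 0.2704 0.0876 0.0062 0.0123] pitch deg 0.7
[np.float64(0.4333691312296527), np.float64(0.2696779957833487), np.float64(0.08700328442352445), np.float64(0.006208534966573032), 0]
```

```bash
for g in -0.90 -0.91 -0.92; do echo; done; python3 -m jog '[{"grip":-0.9,"slide":[0,0,0],"yaw":0}]' 20;  python3 -m jog '[{"grip":-0.905,"slide":[0,0,0],"yaw":0}]' 20; python3 -m jog '[{"grip":-0.91,"slide":[0,0,0],"yaw":0}]' 20
python3 -c "
from sil import *
h=held();fitpose(h); print(h)"
```

```text
clock: 8.75
position: [0.433, 0.2693, 0.1309]
ee_rot: [-0.003, 1.0, 0.0, -0.0]
ft_force: [-1.4, 0.0, -3.6]
grip_width: 0.956
grasp_force: 39.8
clock: 8.85
position: [0.433, 0.2693, 0.1309]
ee_rot: [-0.003, 1.0, 0.0, -0.0]
ft_force: [-0.7, -0.6, -3.1]
grip_width: 0.956
grasp_force: 32.6
clock: 8.95
position: [0.433, 0.2693, 0.1309]
ee_rot: [-0.003, 1.0, 0.0, -0.0]
ft_force: [-0.6, -1.0, -3.6]
grip_width: 0.954
grasp_force: 21.9
scene conf 0.85 top conf 0.68 cost 0.419 pose [0.434  0.2706 0.0862 0.0062 0.0031] pitch deg 0.2
[np.float64(0.4329946284533255), np.float64(0.26933431580356537), np.float64(0.08616831822028613), np.float64(0.006197185510772751), 0]
```

Grip force now follows the finger position: about 11 N per 0.005. I'll continue in small steps.

```bash
python3 -m jog '[{"grip":-0.914,"slide":[0,0,0],"yaw":0}]' 20;  python3 -m jog '[{"grip":-0.916,"slide":[0,0,0],"yaw":0}]' 20; python3 -c "
from sil import *
h=held();fitpose(h)"
python3 -m jog '[{"grip":-0.917,"slide":[0,0,0],"yaw":0},{"grip":-0.917,"slide":[0,0,0],"yaw":0}]' 20
python3 -c "
from sil import *
h=held();fitpose(h); print(h)"
```

```text
clock: 9.25
position: [0.433, 0.2694, 0.1309]
ee_rot: [-0.003, 1.0, 0.0, -0.0]
ft_force: [0.6, -0.3, -3.0]
grip_width: 0.958
grasp_force: 13.4
clock: 9.35
position: [0.433, 0.2694, 0.1309]
ee_rot: [-0.003, 1.0, 0.0, 0.0]
ft_force: [0.0, 0.5, -3.1]
grip_width: 0.963
grasp_force: 9.1
scene conf 0.58 top conf 0.76 cost 0.38 pose [0.4354 0.2684 0.0869 0.0062 0.0138] pitch deg 0.8
clock: 9.75
position: [0.433, 0.2694, 0.1309]
ee_rot: [-0.003, 1.0, 0.0, -0.0]
ft_force: [-0.2, 0.9, -3.3]
grip_width: 0.963
grasp_force: 6.9
scene conf 0.56 top conf 0.92 cost 0.411 pose [0.434  0.2706 0.0866 0.0062 0.0053] pitch deg 0.3
[np.float64(0.43300795063039604), np.float64(0.2693633022951717), np.float64(0.08620394235536002), np.float64(0.006196187453017421), 0]
```

```bash
python3 -m jog '[{"grip":-0.918,"slide":[0,0,0],"yaw":0},{"grip":-0.918,"slide":[0,0,0],"yaw":0}]' 20; python3 -c "
from sil import *
h=held();fitpose(h)"
python3 -m jog '[{"grip":-0.9187,"slide":[0,0,0],"yaw":0},{"grip":-0.9187,"slide":[0,0,0],"yaw":0}]' 20
python3 -c "
from sil import *
h=held();p=fitpose(h); print(h)
for c in ('scene',): 
  r=manip.masks_of('head_handle',c)[0]['region']; m=cv2.resize(model(c,p),(560,420))>0
  print((r&~m).sum(),(m&~r).sum(),(m&r).sum())"
```

```text
clock: 10.15
position: [0.433, 0.2694, 0.1309]
ee_rot: [-0.003, 1.0, 0.0, 0.0]
ft_force: [-0.2, -0.3, -3.2]
grip_width: 0.961
grasp_force: 4.7
scene conf 0.91 top conf 0.56 cost 0.37 pose [0.4327 0.2692 0.0867 0.0062 0.067 ] pitch deg 3.8
clock: 10.55
position: [0.433, 0.2694, 0.1309]
ee_rot: [-0.003, 1.0, 0.0, 0.0]
ft_force: [-0.1, 0.3, -3.9]
grip_width: 0.96
grasp_force: 3.1
scene conf 0.94 top conf 0.64 cost 0.42 pose [0.4337 0.2692 0.086  0.0063 0.2067] pitch deg 11.8
[np.float64(0.433027906622291), np.float64(0.26938999040534256), np.float64(0.08621855977433115), np.float64(0.006274060175931906), 0]
2 243 1638
```

The head is swinging: front raised about 12°. Two more rows at this grip, then tighten.

```bash
python3 -m jog '[{"grip":-0.9187,"slide":[0,0,0],"yaw":0},{"grip":-0.9187,"slide":[0,0,0],"yaw":0}]' 20; python3 -m jog '[{"grip":-0.9,"slide":[0,0,0],"yaw":0},{"grip":0.0,"slide":[0,0,0],"yaw":0},{"grip":0.0,"slide":[0,0,0],"yaw":0}]' 30;
python3 -c "
from sil import *
h=held();p=fitpose(h);p=fitpose(h)"
```

```text
clock: 11.0
position: [0.433, 0.2694, 0.1309]
ee_rot: [-0.003, 1.0, 0.0, -0.0]
ft_force: [-0.7, 0.9, -2.6]
grip_width: 0.958
grasp_force: 3.0
clock: 11.3
position: [0.4331, 0.2694, 0.131]
ee_rot: [-0.003, 1.0, 0.0, 0.0]
ft_force: [-0.2, -0.3, -1.9]
grip_width: 0.957
grasp_force: 40.3
scene conf 0.87 top conf 0.74 cost 0.42 pose [0.4353 0.2684 0.0847 0.0062 0.2358] pitch deg 13.5
scene conf 0.84 top conf 0.55 cost 0.457 pose [0.4343 0.2694 0.0853 0.0062 0.2407] pitch deg 13.8
```

Pitch is now about 13.6°, firmly held. Lift, travel and turn toward the cutter.

```bash
python3 -m jog '[{"grip":0.0,"slide":[0,0,-1],"yaw":0},{"grip":0.0,"slide":[0,0,-3],"yaw":0},{"grip":0.0,"slide":[0,0,-4.5],"yaw":0},{"grip":0.0,"slide":[0,0,-4.5],"yaw":0},{"grip":0.0,"slide":[0,0,0],"yaw":0.08},{"grip":0.0,"slide":[0,0,0],"yaw":0.08},{"grip":0.0,"slide":[0,0,0],"yaw":0.075},{"grip":0.0,"slide":[0,0,0],"yaw":0}]';
python3 go.py 0.5729 -0.0245 0.262 76.86; python3 -c "
from sil import *
h=held(.0455);h[4]=.24;p=fitpose(h,free=(0,1,2,3,4));p=fitpose(h,free=(4,),cams=('scene',))"
```

```text
clock: 12.5
position: [0.433, 0.2692, 0.2615]
ee_rot: [0.115, 0.993, 0.0, 0.0]
ft_force: [0.3, -0.0, -3.7]
grip_width: 0.953
grasp_force: 40.2
slide cm now-axes [-20.3229 -25.4069  -0.0585] yaw cmd -0.0008
slide cm after yaw [-20.3029 -25.4229  -0.0585] pos [0.433  0.2692 0.2615] tilt z [ 0.0003  0.0003 -1.    ] t 12.5 F [ 0.3266 -0.0272 -3.7275] w 0.9533044208710766 j [-0.815   0.1038  0.1808  1.8292 -0.02    1.2099  0.7126]
scene conf 0.64 top conf 0.9 cost 0.39 pose [ 0.4341  0.2686  0.215  -0.2056  0.2365] pitch deg 13.6
scene conf 0.72 cost 0.083 pose [ 0.433   0.2692  0.216  -0.2301  0.225 ] pitch deg 12.9
```

```bash
python3 -m jog '[{"grip":0.0,"slide":[-2.9,-3.6,0],"yaw":0},{"grip":0.0,"slide":[-2.9,-3.6,0],"yaw":0},{"grip":0.0,"slide":[-2.9,-3.6,0],"yaw":0},{"grip":0.0,"slide":[-2.9,-3.6,0],"yaw":0},{"grip":0.0,"slide":[-2.9,-3.6,0],"yaw":0},{"grip":0.0,"slide":[-2.9,-3.6,0],"yaw":0},{"grip":0.0,"slide":[-2.9,-3.8,0],"yaw":0},{"grip":0.0,"slide":[0,0,0],"yaw":0}]';python3 -m jog '[{"grip":0.0,"slide":[0,0,0],"yaw":0},{"grip":0.0,"slide":[0,0,0],"yaw":0}]';
python3 go.py 0.5729 -0.0245 0.212 76.86; python3 -c "
from sil import *
h=held(.0455);h[4]=.235;p=fitpose(h,free=(0,1,2,3,4));p=fitpose(h,free=(4,),cams=('scene',));p=fitpose(h,free=(0,1,2,4),cams=('scene',))"
```

```text
clock: 13.6
position: [0.5742, -0.0319, 0.2611]
ee_rot: [0.118, 0.993, -0.002, 0.001]
ft_force: [-0.0, 0.2, -3.4]
grip_width: 0.956
grasp_force: 40.4
clock: 13.8
position: [0.5729, -0.0229, 0.2606]
ee_rot: [0.113, 0.994, 0.0, -0.0]
ft_force: [-0.8, 0.5, -2.9]
grip_width: 0.953
grasp_force: 40.4
slide cm now-axes [-0.0375 -0.1626  4.864 ] yaw cmd 0.0023
slide cm after yaw [-0.0378 -0.1625  4.864 ] pos [ 0.5729 -0.0229  0.2606] tilt z [-0.0006  0.0007 -1.    ] t 13.8 F [-0.8082  0.5486 -2.9086] w 0.9526709073782347 j [-0.4158  0.2549  0.4441  1.6824 -0.1159  1.2308  1.3983]
scene conf 0.71 top conf 0.75 cost 1.035 pose [ 0.572  -0.0268  0.2155 -0.2116  0.2463] pitch deg 14.1
scene conf 0.66 cost 0.059 pose [ 0.5729 -0.0228  0.2151 -0.227   0.2325] pitch deg 13.3
scene conf 0.68 cost 0.051 pose [ 0.5733 -0.0234  0.2142 -0.227   0.2345] pitch deg 13.4
```

```bash
python3 -m jog '[{"grip":0.0,"slide":[0,-0.16,1.5],"yaw":0},{"grip":0.0,"slide":[0,0,2],"yaw":0},{"grip":0.0,"slide":[0,0,1.2],"yaw":0},{"grip":0.0,"slide":[0,0,0.17],"yaw":0},{"grip":0.0,"slide":[0,0,0],"yaw":0},{"grip":0.0,"slide":[0,0,0],"yaw":0}]';
python3 go.py 0.6027 -0.0314 0.212 76.86; python3 -c "
from sil import *
h=held(.046);h[4]=.235;p=fitpose(h,free=(0,1,2,4),cams=('scene',))
l=pts(np.array([[.118,0,-.051]]),p)[0]; c=np.array([.605,-.032]); d=l[:2]-c; a=-.2293; print('lip in bowl',np.cos(a)*d[0]+np.sin(a)*d[1],-np.sin(a)*d[0]+np.cos(a)*d[1],l[2]-.085)"
```

```text
clock: 14.8
position: [0.5731, -0.0257, 0.2127]
ee_rot: [0.114, 0.993, 0.0, 0.0]
ft_force: [-1.0, 0.0, -4.1]
grip_width: 0.95
grasp_force: 40.5
slide cm now-axes [-3.0159  0.1126  0.0743] yaw cmd 0.0005
slide cm after yaw [-3.0158  0.1141  0.0743] pos [ 0.5731 -0.0257  0.2127] tilt z [ 0.0009  0.0002 -1.    ] t 14.8 F [-0.9763  0.0259 -4.1169] w 0.9497927554177497 j [-0.4033  0.2993  0.4383  1.7371 -0.1387  1.1348  1.4184]
no mask scene
cost 0.0 pose [ 0.5731 -0.0256  0.1667 -0.2289  0.235 ] pitch deg 13.5
lip in bowl 0.07038396029127834 -0.0010168677249422688 0.004644553828853509
```

```bash
python3 -m jog '[{"grip":0.0,"slide":[-0.7,0.1,0.05],"yaw":0},{"grip":0.0,"slide":[-0.7,0,0],"yaw":0},{"grip":0.0,"slide":[0,0,0],"yaw":0}]';python3 -m jog '[{"grip":0.0,"slide":[-0.5,0,0],"yaw":0},{"grip":0.0,"slide":[-0.5,0,0],"yaw":0},{"grip":0.0,"slide":[0,0,0],"yaw":0}]'; python3 -m jog '[{"grip":0.0,"slide":[-0.3,0,0],"yaw":0},{"grip":0.0,"slide":[-0.2,0,0],"yaw":0},{"grip":0.0,"slide":[0,0,0],"yaw":0}]'; 
python3 go.py 0.6027 -0.0314 0.212 76.86; python3 -c "
from sil import *
h=held(.046);h[4]=.235;p=fitpose(h,free=(0,1,2,4),cams=('scene',))
l=pts(np.array([[.118,0,-.051]]),p)[0]; c=np.array([.605,-.032]); d=l[:2]-c; a=-.2293; print('lip in bowl',np.cos(a)*d[0]+np.sin(a)*d[1],-np.sin(a)*d[0]+np.cos(a)*d[1],l[2]-.085)"
```

```text
clock: 15.2
position: [0.5876, -0.0281, 0.2118]
ee_rot: [0.114, 0.993, -0.0, 0.0]
ft_force: [-0.5, -0.8, -3.8]
grip_width: 0.953
grasp_force: 40.4
clock: 15.5
position: [0.5969, -0.0303, 0.2116]
ee_rot: [0.114, 0.993, -0.0, 0.0]
ft_force: [0.2, 0.2, -3.8]
grip_width: 0.953
grasp_force: 40.4
clock: 15.8
position: [0.6014, -0.0313, 0.2117]
ee_rot: [0.114, 0.993, 0.0, 0.0]
ft_force: [-0.8, 0.3, -3.1]
grip_width: 0.949
grasp_force: 40.4
slide cm now-axes [-0.1268  0.0172 -0.0302] yaw cmd 0.0005
slide cm after yaw [-0.1268  0.0173 -0.0302] pos [ 0.6014 -0.0313  0.2117] tilt z [ 0.0002  0.     -1.    ] t 15.8 F [-0.7982  0.2526 -3.1452] w 0.9489312760164245 j [-0.3768  0.3645  0.4379  1.6607 -0.1662  1.1532  1.4455]
scene conf 0.58 cost 0.06 pose [ 0.6019 -0.0315  0.1647 -0.2289  0.2182] pitch deg 12.5
lip in bowl 0.10107064235743436 -0.00019384627199653393 0.004362061817761137
```

The lip is under the nose with no contact force. Now I'll swing it down about the lip.

```bash
python3 -m jog '[{"grip":0.0,"slide":[0.25,0,0.5],"yaw":0},{"grip":0.0,"slide":[0.28,0,0.5],"yaw":0},{"grip":0.0,"slide":[0,0,0],"yaw":0}]' 20;python3 -m jog '[{"grip":0.0,"slide":[0.28,0,0.5],"yaw":0},{"grip":0.0,"slide":[0.3,0,0.5],"yaw":0},{"grip":0.0,"slide":[0,0,0],"yaw":0}]'; 
python3 go.py 0.5876 -0.0279 0.186 76.86; python3 -c "
from sil import *
h=held(.046);h[4]=.12;p=fitpose(h,free=(0,1,2,4),cams=('scene',))
l=pts(np.array([[.118,0,-.051]]),p)[0]; c=np.array([.605,-.032]); d=l[:2]-c; a=-.2293; print('lip in bowl',np.cos(a)*d[0]+np.sin(a)*d[1],-np.sin(a)*d[0]+np.cos(a)*d[1],l[2]-.085)"
```

```text
clock: 16.2
position: [0.5956, -0.0298, 0.2013]
ee_rot: [0.114, 0.993, 0.0, -0.0]
ft_force: [-2.1, 0.6, 1.5]
grip_width: 0.953
grasp_force: 41.2
clock: 16.5
position: [0.5899, -0.0285, 0.1911]
ee_rot: [0.114, 0.993, 0.0, -0.0]
ft_force: [-3.5, 0.1, 2.9]
grip_width: 0.951
grasp_force: 41.8
slide cm now-axes [0.2365 0.004  0.5077] yaw cmd 0.0007
slide cm after yaw [0.2365 0.0038 0.5077] pos [ 0.5899 -0.0285  0.1911] tilt z [-0.0007  0.0003 -1.    ] t 16.5 F [-3.5363  0.1423  2.863 ] w 0.9510238910415056 j [-0.383   0.3606  0.4329  1.7118 -0.1666  1.1063  1.4427]
scene conf 0.9 cost 0.126 pose [ 0.5914 -0.0282  0.1455 -0.2286  0.0926] pitch deg 5.3
lip in bowl 0.0987047816590105 0.000747633910367345 -0.0011577726631254032
```

```bash
python3 -m jog '[{"grip":0.0,"slide":[0.1,0,0.25],"yaw":0},{"grip":0.0,"slide":[0.1,0,0.25],"yaw":0},{"grip":0.0,"slide":[0,0,0],"yaw":0}]'; python3 -m jog '[{"grip":0.0,"slide":[0.05,0,0.2],"yaw":0},{"grip":0.0,"slide":[0,0,0],"yaw":0}]'; 
python3 go.py 0.5876 -0.0279 0.186 76.86; python3 -c "
from sil import *
h=held(.046);h[4]=.02;p=fitpose(h,free=(0,1,2,4),cams=('scene',))"
```

```text
clock: 16.9
position: [0.588, -0.0281, 0.1866]
ee_rot: [0.114, 0.993, 0.0, -0.001]
ft_force: [-6.2, 1.1, 4.8]
grip_width: 0.951
grasp_force: 42.5
clock: 17.1
position: [0.5879, -0.0281, 0.1863]
ee_rot: [0.114, 0.993, 0.0, -0.0]
ft_force: [-12.9, 2.5, 19.8]
grip_width: 0.951
grasp_force: 44.2
slide cm now-axes [0.0326 0.0079 0.0338] yaw cmd 0.0006
slide cm after yaw [0.0326 0.0079 0.0338] pos [ 0.5879 -0.0281  0.1863] tilt z [ 0.      0.0009 -1.    ] t 17.1 F [-12.8809   2.4766  19.8396] w 0.9510900564416472 j [-0.3834  0.3611  0.4318  1.722  -0.1681  1.095   1.4432]
scene conf 0.95 cost 0.144 pose [ 0.5892 -0.0276  0.1405 -0.2287  0.0363] pitch deg 2.1
```

The head has bottomed at the seated height. Relieve, release, rise, and check the pose.

```bash
python3 -m jog '[{"grip":-1,"slide":[0,0,-0.1],"yaw":0},{"grip":-1,"slide":[0,0,0],"yaw":0},{"grip":-1,"slide":[0,0,0],"yaw":0},{"grip":-1,"slide":[0,0,0],"yaw":0}]';python3 -m jog '[{"grip":-1,"slide":[0,0,-0.5],"yaw":0},{"grip":-1,"slide":[0,0,-1.5],"yaw":0},{"grip":-1,"slide":[0,0,-3],"yaw":0},{"grip":-1,"slide":[0,0,-4],"yaw":0},{"grip":-1,"slide":[0,0,0],"yaw":0}]'
python3 -c "
from sil import *
h=[.5876,-.0279,.14,-.2293,0];
for f in ((0,1,2,3,4),(4,)):
  p=fitpose(h,free=f,cams=('scene',))
  l=pts(np.array([[.118,0,-.051],[-.107,0,-.052]]),p); a=-.2293
  for q in l:
   d=q[:2]-[.605,-.032]; print('in bowl',np.cos(a)*d[0]+np.sin(a)*d[1],-np.sin(a)*d[0]+np.cos(a)*d[1],q[2]-.085)
s=manip.camera('scene')
cv2.imwrite('pics/s4.png',cv2.resize(s[150:250,225:345],(720,600),interpolation=cv2.INTER_CUBIC))"
```

```text
clock: 17.6
position: [0.588, -0.0282, 0.1854]
ee_rot: [0.114, 0.993, -0.0, -0.0]
ft_force: [-0.2, 1.3, 0.3]
grip_width: 1.001
grasp_force: 0.0
clock: 18.1
position: [0.5901, -0.0287, 0.2825]
ee_rot: [0.114, 0.993, 0.001, 0.005]
ft_force: [0.7, 0.0, -0.1]
grip_width: 0.999
grasp_force: 0.0
scene conf 0.57 cost 0.073 pose [ 0.5888 -0.0281  0.1407 -0.2338  0.0276] pitch deg 1.6
in bowl 0.09984001685330217 -0.0003730388250139799 0.001429122123321372
in bowl -0.12509961686791665 0.0006365658388590989 0.006638909046660688
scene conf 0.82 cost 0.083 pose [ 0.5876 -0.0279  0.14   -0.2293  0.0013] pitch deg 0.1
in bowl 0.10005967674558444 3.7736854991827357e-05 0.0038525398821562667
in bowl -0.12494139747286295 3.773685499182042e-05 0.0031337905901639845
```

View pics/s4.png

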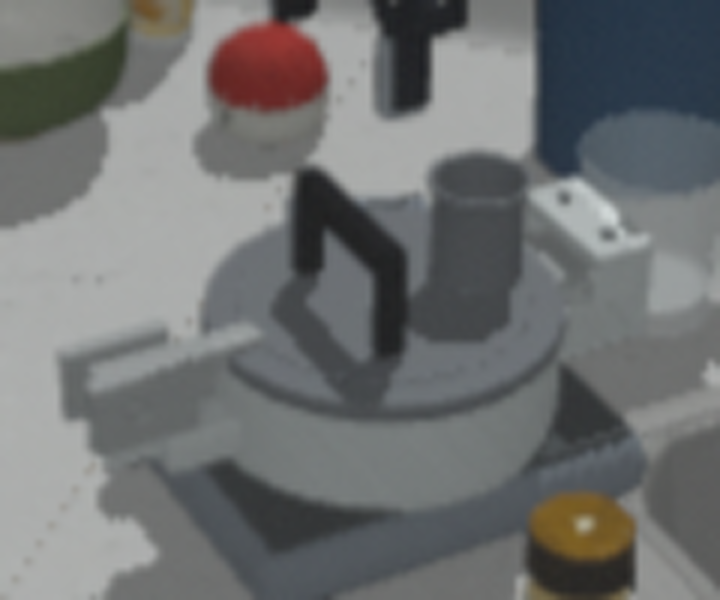

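The picture shows the cover flat, the lip under the keeper and the lug between the cheeks (lug/fork around (150,370) in the crop). Next is the pin: I need the free worktop area between the drainer and the cutter.

```bash
python3 - <<'E'
from go import *
t=cv2.imread("pics/top0.png").astype(int)
for c in (300,315,330,345,360,380):
    col=t[:,c].mean(1); d=np.abs(np.diff(cv2.GaussianBlur(col.reshape(-1,1),(1,3),1).ravel()))
    e=[r for r in range(195,275) if d[r]>8 and d[r]==d[max(0,r-2):r+3].max()]
    print(c,[(r,*np.round(atz("top",(c,r+.5),0)[:2],3),int(d[r])) for r in e])
delta(.4935,-.409,.22,2)
E
```

```text
300 [(196, np.float64(0.595), np.float64(-0.128), 8), (228, np.float64(0.496), np.float64(-0.126), 16), (242, np.float64(0.453), np.float64(-0.125), 20)]
315 [(233, np.float64(0.48), np.float64(-0.171), 19), (245, np.float64(0.443), np.float64(-0.17), 12)]
330 [(198, np.float64(0.587), np.float64(-0.22), 25), (231, np.float64(0.485), np.float64(-0.217), 12), (235, np.float64(0.473), np.float64(-0.217), 17), (239, np.float64(0.461), np.float64(-0.217), 22), (248, np.float64(0.433), np.float64(-0.216), 24)]
345 [(198, np.float64(0.586), np.float64(-0.267), 15), (239, np.float64(0.46), np.float64(-0.263), 19), (243, np.float64(0.448), np.float64(-0.262), 21), (252, np.float64(0.42), np.float64(-0.261), 23)]
360 [(201, np.float64(0.576), np.float64(-0.313), 14), (222, np.float64(0.511), np.float64(-0.31), 12), (243, np.float64(0.447), np.float64(-0.308), 19), (247, np.float64(0.434), np.float64(-0.308), 17), (258, np.float64(0.401), np.float64(-0.306), 10)]
380 [(206, np.float64(0.559), np.float64(-0.374), 15), (221, np.float64(0.513), np.float64(-0.372), 24), (234, np.float64(0.473), np.float64(-0.371), 8), (244, np.float64(0.442), np.float64(-0.37), 13), (248, np.float64(0.43), np.float64(-0.369), 15), (252, np.float64(0.418), np.float64(-0.369), 15), (261, np.float64(0.39), np.float64(-0.368), 11)]
slide cm now-axes [  0.5184 -39.2326   5.5164] yaw cmd 1.3072
slide cm after yaw [-37.7419 -10.7244   5.5164] pos [ 0.5876 -0.0281  0.275 ] tilt z [-0.0013  0.     -1.    ] t 18.35 F [-0.0283  0.3876 -0.3322] w 0.9998980319246716 j [-0.4032  0.2793  0.4509  1.6244 -0.1262  1.2681  1.4124]
```

The strip beside the jar is tight, but right of the drainer (about 0.47, −0.5) is free. Turn and go over the pin.

```bash
python3 -m jog '[{"grip":-1,"slide":[0,0,0],"yaw":0.145},{"grip":-1,"slide":[0,0,0],"yaw":0.145},{"grip":-1,"slide":[0,0,0],"yaw":0.145},{"grip":-1,"slide":[0,0,0],"yaw":0.145},{"grip":-1,"slide":[0,0,0],"yaw":0.145},{"grip":-1,"slide":[0,0,0],"yaw":0.145},{"grip":-1,"slide":[0,0,0],"yaw":0.145},{"grip":-1,"slide":[0,0,0],"yaw":0.145}]'; python3 -m jog '[{"grip":-1,"slide":[0,0,0],"yaw":0.14},{"grip":-1,"slide":[-4.7,-1.35,0],"yaw":0},{"grip":-1,"slide":[-4.7,-1.35,0],"yaw":0},{"grip":-1,"slide":[-4.7,-1.35,0],"yaw":0},{"grip":-1,"slide":[-4.7,-1.35,0],"yaw":0},{"grip":-1,"slide":[-4.7,-1.35,0],"yaw":0},{"grip":-1,"slide":[-4.7,-1.35,0],"yaw":0},{"grip":-1,"slide":[-4.7,-1.35,0],"yaw":0}]'; python3 go.py .4935 -.409 .22 2
```

```text
clock: 19.15
position: [0.5876, -0.0282, 0.2748]
ee_rot: [0.642, 0.767, -0.001, -0.001]
ft_force: [-0.2, 1.0, 0.1]
grip_width: 1.003
grasp_force: 0.0
clock: 19.95
position: [0.5065, -0.3623, 0.2749]
ee_rot: [0.692, 0.722, -0.0, -0.001]
ft_force: [1.7, -0.5, -0.5]
grip_width: 1.004
grasp_force: 0.0
slide cm now-axes [-4.6165 -1.4906  5.4885] yaw cmd 0.0075
slide cm after yaw [-4.6275 -1.4561  5.4885] pos [ 0.5065 -0.3623  0.2749] tilt z [-0.001   0.0008 -1.    ] t 19.95 F [ 1.7243 -0.5347 -0.4923] w 1.0035848034054058 j [-0.0321  0.4163  0.766   1.5415 -0.2948  1.3043  0.812 ]
```

```bash
python3 -m jog '[{"grip":-1,"slide":[-4.62,-1.46,0],"yaw":0.0075},{"grip":-1,"slide":[0,0,4],"yaw":0},{"grip":-1,"slide":[0,0,4],"yaw":0},{"grip":-1,"slide":[0,0,3.5],"yaw":0},{"grip":-0.2,"slide":[0,0,0],"yaw":0},{"grip":-0.2,"slide":[0,0,0],"yaw":0},{"grip":-0.2,"slide":[0,0,0],"yaw":0}]'; python3 go.py .4935 -.409 .14 2; python3 -c "
from go import *
s=manip.camera('scene');t=manip.camera('top')
for c in('scene','top'):
  for q in manip.masks_of('pin_handle',c)[:2]: print(c,q['conf'],q['centre'],q['region'].sum())"
```

```text
clock: 20.65
position: [0.4953, -0.4083, 0.1628]
ee_rot: [0.695, 0.719, 0.0, 0.001]
ft_force: [-0.8, 0.5, 0.7]
grip_width: 0.598
grasp_force: 0.0
slide cm now-axes [-0.058  -0.1915  2.2758] yaw cmd -0.0004
slide cm after yaw [-0.058  -0.1915  2.2758] pos [ 0.4953 -0.4083  0.1628] tilt z [ 0.002  -0.0015 -1.    ] t 20.65 F [-0.7512  0.4894  0.666 ] w 0.5983345140853287 j [ 0.0912  0.5648  0.7159  1.6054 -0.401   1.1207  0.9407]
scene 0.69 [372.7, 321.4] 76
scene 0.62 [227.4, 155.0] 1080
```

```bash
python3 -m jog '[{"grip":-0.2,"slide":[-0.05,-0.1,1],"yaw":0},{"grip":-0.2,"slide":[0,0,1.2],"yaw":0},{"grip":-0.2,"slide":[0,0,0],"yaw":0}]';python3 -m jog '[{"grip":1,"slide":[0,0,0],"yaw":0},{"grip":1,"slide":[0,0,0],"yaw":0},{"grip":1,"slide":[0,0,0],"yaw":0},{"grip":1,"slide":[0,0,0],"yaw":0},{"grip":1,"slide":[0,0,0],"yaw":0}]' 20;python3 -m jog '[{"grip":1,"slide":[0,0,0],"yaw":0},{"grip":1,"slide":[0,0,0],"yaw":0}]' 20; python3 go.py .4935 -.409 .14 2
```

```text
clock: 21.15
position: [0.493, -0.4072, 0.1363]
ee_rot: [0.695, 0.719, -0.0, -0.002]
ft_force: [0.7, 0.7, -0.0]
grip_width: 0.598
grasp_force: 0.0
clock: 21.65
position: [0.4939, -0.4082, 0.1389]
ee_rot: [0.695, 0.719, 0.0, 0.0]
ft_force: [-0.7, 0.2, 1.4]
grip_width: 0.079
grasp_force: 20.4
clock: 21.85
position: [0.4938, -0.4082, 0.1388]
ee_rot: [0.695, 0.719, 0.0, 0.0]
ft_force: [0.4, 0.0, 2.0]
grip_width: 0.072
grasp_force: 20.5
slide cm now-axes [-0.0792 -0.0355 -0.1157] yaw cmd -0.0004
slide cm after yaw [-0.0792 -0.0355 -0.1157] pos [ 0.4938 -0.4082  0.1388] tilt z [ 0.0003 -0.0001 -1.    ] t 21.85 F [0.3754 0.0136 2.0247] w 0.07239906314516953 j [ 0.1024  0.5903  0.701   1.6244 -0.4189  1.082   0.9543]
```

```bash
python3 -m jog '[{"grip":1,"slide":[0,0,-0.5],"yaw":0},{"grip":1,"slide":[0,0,-2],"yaw":0},{"grip":1,"slide":[0,0,-3],"yaw":0},{"grip":1,"slide":[0,0,-1.5],"yaw":0},{"grip":1,"slide":[0,0,0],"yaw":0}]' 20;python3 - <<'E'
from go import *
delta(.465,-.555,.15,2)
manip.camera('scene');manip.camera('top')
for c in('scene','top'):
  for q in manip.masks_of('pin_handle',c)[:2]:
    print(c,q['conf'],q['centre'],q['region'].sum())
print(proj('scene',[[.4938,-.4082,.091]]),proj('top',[[.4938,-.4082,.091]]))
E
```

```text
clock: 22.35
position: [0.4944, -0.4089, 0.211]
ee_rot: [0.695, 0.719, 0.0, 0.002]
ft_force: [0.0, -0.1, -0.9]
grip_width: 0.078
grasp_force: 20.3
slide cm now-axes [-14.489   -3.4601   6.1159] yaw cmd -0.0004
slide cm after yaw [-14.4874  -3.4666   6.1159] pos [ 0.4944 -0.4089  0.211 ] tilt z [ 0.0033 -0.0019 -1.    ] t 22.35 F [ 0.0297 -0.0947 -0.9421] w 0.07815594567461825 j [ 0.0736  0.5148  0.7435  1.5647 -0.3663  1.2021  0.9191]
scene 0.7 [375.5, 301.7] 160
scene 0.27 [320.3, 251.6] 692
[[375.7056 301.9014]] [[398.7579 225.1455]]
```

```bash
python3 -m jog '[{"grip":1,"slide":[-4.8,-1.15,0],"yaw":0},{"grip":1,"slide":[-4.8,-1.15,0],"yaw":0},{"grip":1,"slide":[-4.89,-1.16,0],"yaw":0},{"grip":1,"slide":[0,0,3],"yaw":0},{"grip":1,"slide":[0,0,3],"yaw":0},{"grip":1,"slide":[0,0,1],"yaw":0},{"grip":1,"slide":[0,0,0],"yaw":0}]' 20;python3 -m jog '[{"grip":1,"slide":[0,0,0.3],"yaw":0},{"grip":1,"slide":[0,0,0],"yaw":0}]'; python3 go.py .465 -.555 .135 2
```

```text
clock: 23.25
position: [0.464, -0.5532, 0.1369]
ee_rot: [0.695, 0.719, 0.0, -0.001]
ft_force: [0.0, 0.2, -0.0]
grip_width: 0.075
grasp_force: 20.7
clock: 23.45
position: [0.4644, -0.5535, 0.1356]
ee_rot: [0.695, 0.719, 0.0, -0.0]
ft_force: [0.1, -0.0, 0.2]
grip_width: 0.078
grasp_force: 20.7
slide cm now-axes [-0.149   0.0504  0.0596] yaw cmd 0.0001
slide cm after yaw [-0.149   0.0504  0.0596] pos [ 0.4644 -0.5535  0.1356] tilt z [-0.      0.0004 -1.    ] t 23.45 F [ 0.1414 -0.0366  0.2438] w 0.07814886570110491 j [ 0.3775  0.7631  0.6834  1.3696 -0.4916  1.1806  1.1455]
```

```bash
python3 -m jog '[{"grip":1,"slide":[0,0,0.2],"yaw":0},{"grip":1,"slide":[0.9,0,0.03],"yaw":0},{"grip":1,"slide":[0.9,0,0.05],"yaw":0},{"grip":1,"slide":[0.9,0,0.2],"yaw":0},{"grip":1,"slide":[0.87,0,0.32],"yaw":0},{"grip":1,"slide":[0.8,0,0.42],"yaw":0},{"grip":1,"slide":[0.75,0,0.54],"yaw":0},{"grip":1,"slide":[0,0,0],"yaw":0}]' 20; python3 - <<'E'
from go import *
delta(.465,-.555,.135,2)
manip.camera('scene');manip.camera('top')
for c in('scene','top'):
  for q in manip.masks_of('pin_handle',c)[:2]:
    p,_=(None,0) if 0 else (np.round(atz(c,q['centre'],.02),3),0); print(c,round(q['conf'],2),q['centre'],q['region'].sum(),p)
E
```

```text
clock: 24.25
position: [0.4629, -0.5004, 0.1172]
ee_rot: [0.694, 0.72, 0.001, -0.001]
ft_force: [-0.6, 2.8, 5.8]
grip_width: 0.077
grasp_force: 23.0
slide cm now-axes [-5.4543  0.0123 -1.7924] yaw cmd 0.0012
slide cm after yaw [-5.4542  0.0187 -1.7924] pos [ 0.4629 -0.5004  0.1172] tilt z [-0.0006  0.0027 -1.    ] t 24.25 F [-0.6477  2.8456  5.7837] w 0.07742604884751685 j [ 0.286   0.7024  0.6863  1.512  -0.4783  1.1021  1.1119]
scene 0.64 [414.7, 377.7] 283 [ 0.458 -0.54   0.02 ]
```

The handle is pivoting as predicted (y −0.540). Continue the arc and release near the worktop.

```bash
python3 -m jog '[{"grip":1,"slide":[0.65,0,0.62],"yaw":0},{"grip":1,"slide":[0.6,0,0.7],"yaw":0},{"grip":1,"slide":[0.35,0,0.52],"yaw":0},{"grip":1,"slide":[0.27,0,0.53],"yaw":0},{"grip":1,"slide":[0.24,0,0.56],"yaw":0},{"grip":1,"slide":[0.15,0,0.4],"yaw":0},{"grip":1,"slide":[0,0,0],"yaw":0}]' 20; python3 -m jog '[{"grip":0.5,"slide":[0,0,0],"yaw":0},{"grip":0.5,"slide":[0,0,0],"yaw":0},{"grip":0.5,"slide":[0,0,-1],"yaw":0},{"grip":0.5,"slide":[0,0,-4],"yaw":0},{"grip":0,"slide":[0,0,-4],"yaw":0},{"grip":-0.2,"slide":[3,0,-3],"yaw":0},{"grip":-0.2,"slide":[0,0,0],"yaw":0}]'; python3 - <<'E'
from go import *
delta(.465,-.555,.135,2)
for i in range(2):
 im={c:manip.camera(c) for c in('scene','top')}
 for c in im:
  for q in manip.masks_of('pin_handle',c)[:2]:
    print(c,round(q['conf'],2),q['centre'],q['region'].sum(),np.round(atz(c,q['centre'],.01),4))
for c in im: cv2.imwrite(f'pics/{c}5.png',im[c])
E
```

```text
clock: 25.15
position: [0.4615, -0.4798, 0.084]
ee_rot: [0.695, 0.719, -0.0, -0.0]
ft_force: [-0.2, 1.7, 2.6]
grip_width: 0.073
grasp_force: 22.3
clock: 25.85
position: [0.4625, -0.4493, 0.21]
ee_rot: [0.694, 0.72, 0.001, 0.003]
ft_force: [0.6, -0.5, -0.3]
grip_width: 0.602
grasp_force: 0.0
slide cm now-axes [-10.5482  -0.1757   7.527 ] yaw cmd 0.0014
slide cm after yaw [-10.5484  -0.1613   7.527 ] pos [ 0.4625 -0.4493  0.21  ] tilt z [ 0.0063 -0.0024 -1.    ] t 25.85 F [ 0.5985 -0.4716 -0.2554] w 0.601557791750965 j [ 0.1472  0.5267  0.7589  1.5587 -0.3831  1.2031  1.0118]
scene 0.9 [404.1, 374.7] 296 [ 0.4555 -0.52    0.01  ]
scene 0.54 [291.7, 199.4] 2097 [0.6999 0.0535 0.01  ]
scene 0.73 [405.7, 376.5] 326 [ 0.4546 -0.5243  0.01  ]
scene 0.63 [284.9, 223.5] 2769 [ 0.6045 -0.0217  0.01  ]
```

```bash
python3 - <<'E'
from go import *
for c in('scene','top'):
    im=cv2.imread(f'pics/{c}5.png'); b,g,r=[im[...,i].astype(int) for i in range(3)]
    m=((r-g>35)&(r-b>35)).astype(np.uint8); n,l,s,ce=cv2.connectedComponentsWithStats(m)
    for i in range(1,n):
        if s[i,4]>10:
            P=atz(c,ce[i],.012)
            if abs(P[0]-.46)<.08 and abs(P[1]+.52)<.1: print(c,ce[i],s[i],P); print(cv2.minAreaRect(np.argwhere(l==i)[:,::-1].astype(np.float32)))
s=cv2.imread('pics/scene5.png');t=cv2.imread('pics/top5.png')
q=np.round(proj('top',[[.457,-.5,.01]])[0]).astype(int);p=np.round(proj('scene',[[.457,-.5,.01]])[0]).astype(int); print(p,q)
f=lambda im,c:cv2.resize(im[c[1]-18:c[1]+18,c[0]-24:c[0]+24],(400,300),interpolation=cv2.INTER_CUBIC)
cv2.imwrite('pics/pin.png',np.hstack([f(s,p),f(t,q)]))
E
```

```text
scene [410.803  377.8081] [401 368  21  20 198] [ 0.4579 -0.533   0.012 ]
((410.9000549316406, 377.3000183105469), (19.400001525878906, 12.200000762939453), 36.869895935058594)
[396 367] [423 239]
```

View pics/pin.png

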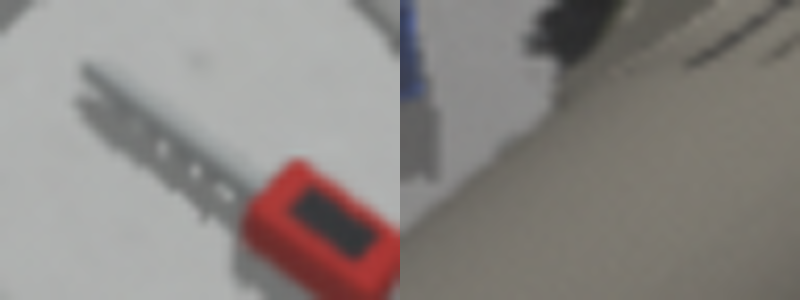

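The pin lies flat, with the nose at crop (82,70), the shoulder at about (258,190) and the label centre at about (335,222). The top view is occluded by the arm.

```bash
python3 - <<'E'
from go import *
k=400/48; f=lambda x,y,z:atz('scene',(372+(x+.5)/k-.5,349+(y+.5)/k-.5),z)
n=f(82,70,.007); b=f(258,190,.007); h=f(335,222,.014)
print(n,b,h,np.linalg.norm(n-b),np.linalg.norm((n-h)[:2]),'axis yaw',np.degrees(np.arctan2(*(n-h)[[1,0]])),np.degrees(np.arctan2(*(n-b)[[1,0]])))
delta(h[0],h[1],.075,np.degrees(np.arctan2(*(n-h)[[1,0]]))-90)
E
```

```text
[ 0.4576 -0.4654  0.007 ] [ 0.4614 -0.5128  0.007 ] [ 0.4625 -0.5315  0.014 ] 0.04757532459437963 0.06630427938698105 axis yaw 94.24753178221324 94.59342333894747
slide cm now-axes [-8.112  -0.0151 12.886 ] yaw cmd -0.0405
slide cm after yaw [-8.1048 -0.3435 12.886 ] pos [ 0.4601 -0.4505  0.2039] tilt z [-0.0014  0.0004 -1.    ] t 26.25 F [ 0.0216 -0.7406  0.4276] w 0.6009454631653287 j [ 0.1522  0.5356  0.7569  1.5613 -0.3845  1.2006  1.0139]
```

```bash
python3 -m jog '[{"grip":-0.2,"slide":[0,0,0],"yaw":-0.037},{"grip":-0.2,"slide":[-4,-0.17,3],"yaw":0},{"grip":-0.2,"slide":[-4.1,-0.17,2],"yaw":0},{"grip":-0.2,"slide":[0,0,4],"yaw":0},{"grip":-0.2,"slide":[0,0,1.8],"yaw":0},{"grip":-0.2,"slide":[0,0,0],"yaw":0},{"grip":-0.2,"slide":[0,0,0],"yaw":0}]'; python3 go.py .4625 -.5315 .075 4
```

```text
clock: 26.95
position: [0.4637, -0.5307, 0.0977]
ee_rot: [0.681, 0.732, 0.0, 0.0]
ft_force: [-0.2, 0.9, -0.0]
grip_width: 0.597
grasp_force: 0.0
slide cm now-axes [-0.0742 -0.1305  2.2667] yaw cmd 0.0027
slide cm after yaw [-0.0746 -0.1303  2.2667] pos [ 0.4637 -0.5307  0.0977] tilt z [ 0.0004  0.0001 -1.    ] t 26.95 F [-0.1671  0.8725 -0.0235] w 0.5971831281068626 j [ 0.3463  0.7673  0.6679  1.4511 -0.5043  1.0982  1.1813]
```

```bash
python3 -m jog '[{"grip":-0.2,"slide":[-0.07,-0.1,1.2],"yaw":0},{"grip":-0.2,"slide":[0,0,0.9],"yaw":0},{"grip":-0.2,"slide":[0,0,0.15],"yaw":0},{"grip":-0.2,"slide":[0,0,0],"yaw":0}]'; python3 -m jog '[{"grip":1,"slide":[0,0,0],"yaw":0},{"grip":1,"slide":[0,0,0],"yaw":0},{"grip":1,"slide":[0,0,0],"yaw":0},{"grip":1,"slide":[0,0,0],"yaw":0},{"grip":1,"slide":[0,0,0],"yaw":0}]' 40; python3 go.py .4625 -.5315 .075 4
```

```text
clock: 27.35
position: [0.4621, -0.5317, 0.0741]
ee_rot: [0.681, 0.732, 0.0, -0.0]
ft_force: [-0.1, 0.5, 0.1]
grip_width: 0.602
grasp_force: 0.0
clock: 27.85
position: [0.4623, -0.5322, 0.0749]
ee_rot: [0.681, 0.732, 0.0, 0.001]
ft_force: [0.2, 0.2, 5.7]
grip_width: 0.241
grasp_force: 39.6
slide cm now-axes [ 0.0717  0.0235 -0.0076] yaw cmd 0.0017
slide cm after yaw [ 0.0718  0.0233 -0.0076] pos [ 0.4623 -0.5322  0.0749] tilt z [ 0.0008 -0.0007 -1.    ] t 27.85 F [0.1995 0.1905 5.7331] w 0.24073601483964285 j [ 0.357   0.7931  0.6541  1.4608 -0.5192  1.0634  1.1924]
```

Handle gripped. Lift, turn and carry it to the fork's right side.

```bash
python3 -m jog '[{"grip":1,"slide":[0,0,-1],"yaw":0},{"grip":1,"slide":[0,0,-4],"yaw":0},{"grip":1,"slide":[0,0,-4.5],"yaw":0},{"grip":1,"slide":[0,0,-4.5],"yaw":0},{"grip":1,"slide":[0,0,-3],"yaw":0.1},{"grip":1,"slide":[0,0,0],"yaw":0.1},{"grip":1,"slide":[0,0,0],"yaw":0.099}]' 60; python3 go.py .4618 -.0961 .22 -13.14
```

```text
clock: 28.55
position: [0.4621, -0.5321, 0.2459]
ee_rot: [0.784, 0.621, 0.0, 0.001]
ft_force: [0.4, 0.5, -1.7]
grip_width: 0.237
grasp_force: 58.3
slide cm now-axes [ 42.4301 -10.043    2.5521] yaw cmd -0.0024
slide cm after yaw [42.4538 -9.9422  2.5521] pos [ 0.4621 -0.5321  0.2459] tilt z [ 0.0015 -0.0009 -1.    ] t 28.55 F [ 0.3837  0.4659 -1.6814] w 0.23654990923210684 j [ 0.2837  0.6542  0.805   1.3302 -0.4674  1.347   0.8527]
```

```bash
python3 -m jog '[{"grip":1,"slide":[4.7,-1.11,0],"yaw":0},{"grip":1,"slide":[4.7,-1.11,0],"yaw":0},{"grip":1,"slide":[4.7,-1.11,0],"yaw":0},{"grip":1,"slide":[4.7,-1.11,0],"yaw":0},{"grip":1,"slide":[4.7,-1.11,0],"yaw":0},{"grip":1,"slide":[4.7,-1.11,0],"yaw":0},{"grip":1,"slide":[4.7,-1.11,0],"yaw":0},{"grip":1,"slide":[4.7,-1.11,0],"yaw":0}]'; python3 -m jog '[{"grip":1,"slide":[4.8,-1.1,1],"yaw":0},{"grip":1,"slide":[0,0,1],"yaw":0},{"grip":1,"slide":[0,0,0],"yaw":0},{"grip":1,"slide":[0,0,0],"yaw":0}]'; python3 - <<'E'
from go import *
delta(.4618,-.0961,.156,-13.14)
im=manip.camera('scene'); cv2.imwrite('pics/sc6.png',im)
for q in manip.masks_of('pin_handle','scene')[:2]: print(round(q['conf'],2),q['centre'],q['region'].sum())
E
```

```text
clock: 29.35
position: [0.4597, -0.1437, 0.2444]
ee_rot: [0.783, 0.622, 0.0, -0.0]
ft_force: [0.5, 0.9, -0.9]
grip_width: 0.235
grasp_force: 58.5
clock: 29.75
position: [0.4603, -0.0978, 0.2246]
ee_rot: [0.783, 0.622, -0.0, 0.0]
ft_force: [0.7, 0.0, 0.5]
grip_width: 0.237
grasp_force: 58.5
slide cm now-axes [0.2    0.1138 6.863 ] yaw cmd 0.0002
slide cm after yaw [0.2    0.1137 6.863 ] pos [ 0.4603 -0.0978  0.2246] tilt z [-0.0003 -0.0003 -1.    ] t 29.75 F [0.7135 0.031  0.4583] w 0.23743153627393315 j [-0.6512  0.0386  0.7912  1.9911 -0.0301  1.1237 -0.0765]
0.66 [258.4, 210.2] 99
```

```bash
python3 -m jog '[{"grip":1,"slide":[0.1,0.1,2],"yaw":0},{"grip":1,"slide":[0,0,2.5],"yaw":0},{"grip":1,"slide":[0,0,1.8],"yaw":0},{"grip":1,"slide":[0,0,0.5],"yaw":0},{"grip":1,"slide":[0,0,0],"yaw":0},{"grip":1,"slide":[0,0,0],"yaw":0}]'; python3 - <<'E'
from go import *
delta(.4618,-.0961,.156,-13.14)
im=manip.camera('scene'); cv2.imwrite('pics/sc7.png',im)
o=manip.get_obs(); p=np.array(o['position']); yc=np.array([.2273,.9738,0])
old=cv2.imread('pics/sc6.png').astype(int); d=np.abs(im.astype(int)-old).sum(2)
h=p+[0,0,-.068]
for s in (.025,.035,.045,.055,.062,.067,.072,.08):
    q=proj('scene',[h+s*yc])[0]; c,r=np.round(q).astype(int)
    print(s,np.round(q,1),'gray col slice',im[r-5:r+6,c].mean(1).astype(int),'diff',d[r-5:r+6,c])
print('holes near/far',proj('scene',[np.array([.4834,-.0036,.088])-.018*yc,np.array([.4834,-.0036,.088])+.018*yc]))
E
```

```text
clock: 30.45
position: [0.4622, -0.0964, 0.1573]
ee_rot: [0.783, 0.622, 0.0, 0.0]
ft_force: [-0.4, -0.1, 0.3]
grip_width: 0.234
grasp_force: 58.5
slide cm now-axes [ 0.0196 -0.0472  0.1289] yaw cmd 0.0009
slide cm after yaw [ 0.0195 -0.0472  0.1289] pos [ 0.4622 -0.0964  0.1573] tilt z [ 0.0012 -0.0001 -1.    ] t 30.45 F [-0.3674 -0.1098  0.3054] w 0.23407724866988378 j [-0.6176  0.1649  0.7886  2.0561 -0.1415  0.9722  0.0157]
0.025 [257.  229.1] gray col slice [45 44 43 46 66 88 94 95 95 95 93] diff [232 232 229 193  81   5  28  34  37  34  32]
0.035 [255.2 226.9] gray col slice [43 47 45 45 45 45 45 47 48 48 49] diff [222 232 238 231 227 220 172 126 110 101  95]
0.045 [253.4 224.7] gray col slice [43 43 44 42 45 45 45 44 46 44 46] diff [174 176 193 234 235 228 224 219 180 138 111]
0.055 [251.7 222.5] gray col slice [42 45 45 44 44 45 45 45 46 47 48] diff [172 165 167 170 189 206 209 208 194 169 128]
0.062 [250.5 221. ] gray col slice [64 63 66 65 54 47 44 46 46 45 46] diff [109 107 105 110 142 160 169 189 211 217 155]
0.067 [249.6 220. ] gray col slice [61 64 63 66 65 54 47 44 46 46 45] diff [116 109 107 105 110 142 160 169 189 211 217]
0.072 [248.7 218.9] gray col slice [81 92 94 96 98 99 74 51 45 46 45] diff [ 68  27  13   7   9  14  86 151 162 185 212]
0.08 [247.4 217.2] gray col slice [148 124 106 102 100 103 101  91  70  51  46] diff [  0   2   0   3   2   1   2  19  94 150 164]
holes near/far [[247.7337 218.3675]
 [241.795  211.0136]]
```

```bash
python3 -m jog '[{"grip":1,"slide":[0,-0.05,0.13],"yaw":0},{"grip":1,"slide":[0.6,0,0],"yaw":0},{"grip":1,"slide":[0.3,0,0],"yaw":0},{"grip":1,"slide":[0,0,0],"yaw":0}]'; python3 -m jog '[{"grip":1,"slide":[0.3,0,0],"yaw":0},{"grip":1,"slide":[0.3,0,0],"yaw":0},{"grip":1,"slide":[0,0,0],"yaw":0}]';python3 go.py .4754 -.0377 .156 -13.14
```

```text
clock: 30.9
position: [0.4635, -0.0861, 0.1552]
ee_rot: [0.782, 0.623, 0.0, -0.0]
ft_force: [-0.8, 0.3, 0.2]
grip_width: 0.24
grasp_force: 58.5
clock: 31.2
position: [0.4647, -0.0806, 0.155]
ee_rot: [0.783, 0.623, 0.0, -0.0]
ft_force: [0.3, -0.2, -1.2]
grip_width: 0.236
grasp_force: 58.5
slide cm now-axes [ 4.4243  0.0768 -0.0952] yaw cmd 0.0025
slide cm after yaw [ 4.4244  0.0659 -0.0952] pos [ 0.4647 -0.0806  0.155 ] tilt z [ 0.      0.0001 -1.    ] t 31.2 F [ 0.3162 -0.1514 -1.1938] w 0.23590512938537872 j [-0.64    0.1674  0.7766  2.0581 -0.1424  0.9683 -0.0163]
```

```bash
python3 -m jog '[{"grip":1,"slide":[0.2,0.06,-0.08],"yaw":0},{"grip":1,"slide":[0.3,0,0],"yaw":0},{"grip":1,"slide":[0,0,0],"yaw":0}]'; python3 -m jog '[{"grip":1,"slide":[0.3,0,0],"yaw":0},{"grip":1,"slide":[0.2,0,0],"yaw":0},{"grip":1,"slide":[0,0,0],"yaw":0}]';python3 go.py .4754 -.0377 .156 -13.14
```

```text
clock: 31.5
position: [0.4664, -0.0759, 0.1559]
ee_rot: [0.783, 0.622, 0.0, -0.0]
ft_force: [-0.3, -1.0, -0.9]
grip_width: 0.235
grasp_force: 58.5
clock: 31.8
position: [0.4675, -0.0712, 0.1558]
ee_rot: [0.783, 0.622, 0.0, -0.0]
ft_force: [0.5, 0.2, -0.7]
grip_width: 0.237
grasp_force: 58.5
slide cm now-axes [ 3.4384  0.0175 -0.0169] yaw cmd 0.0023
slide cm after yaw [ 3.4385  0.0095 -0.0169] pos [ 0.4675 -0.0712  0.1558] tilt z [-0.      0.0001 -1.    ] t 31.8 F [ 0.4817  0.1863 -0.6939] w 0.23666805314613523 j [-0.6538  0.1686  0.7697  2.0543 -0.1421  0.9705 -0.0375]
```

```bash
python3 -m jog '[{"grip":1,"slide":[0.4,0,0],"yaw":0},{"grip":1,"slide":[0.4,0,0],"yaw":0},{"grip":1,"slide":[0,0,0],"yaw":0}]'; python3 -m jog '[{"grip":1,"slide":[0.4,0,0],"yaw":0},{"grip":1,"slide":[0.4,0,0],"yaw":0},{"grip":1,"slide":[0,0,0],"yaw":0}]';python3 go.py .4754 -.0377 .156 -13.14
```

```text
clock: 32.1
position: [0.4694, -0.063, 0.1558]
ee_rot: [0.783, 0.623, 0.0, -0.0]
ft_force: [-0.4, -0.1, -0.4]
grip_width: 0.238
grasp_force: 58.5
clock: 32.4
position: [0.4712, -0.0552, 0.1558]
ee_rot: [0.783, 0.623, 0.0, -0.0]
ft_force: [0.2, 0.2, -0.7]
grip_width: 0.236
grasp_force: 58.5
slide cm now-axes [ 1.8041  0.0163 -0.0171] yaw cmd 0.0027
slide cm after yaw [ 1.8042  0.0114 -0.0171] pos [ 0.4712 -0.0552  0.1558] tilt z [ 0.      0.0002 -1.    ] t 32.4 F [ 0.222   0.2226 -0.6911] w 0.23633104301610192 j [-0.676   0.1715  0.7578  2.0502 -0.1429  0.9709 -0.0712]
```

```bash
python3 -m jog '[{"grip":1,"slide":[0.4,0,0],"yaw":0},{"grip":1,"slide":[0.4,0,0],"yaw":0},{"grip":1,"slide":[0,0,0],"yaw":0}]'; python3 -m jog '[{"grip":1,"slide":[0.4,0,0],"yaw":0},{"grip":1,"slide":[0.3,0,0],"yaw":0},{"grip":1,"slide":[0,0,0],"yaw":0}]';python3 -m jog '[{"grip":1,"slide":[0.2,0,0],"yaw":0},{"grip":1,"slide":[0,0,0],"yaw":0}]';python3 go.py .4754 -.0377 .156 -13.14
```

```text
clock: 32.7
position: [0.473, -0.0474, 0.1558]
ee_rot: [0.783, 0.623, 0.0, -0.0]
ft_force: [-1.1, -0.1, -0.9]
grip_width: 0.238
grasp_force: 58.5
clock: 33.0
position: [0.4745, -0.0408, 0.1558]
ee_rot: [0.783, 0.623, 0.0, -0.0]
ft_force: [0.5, 0.3, -0.1]
grip_width: 0.241
grasp_force: 58.5
clock: 33.2
position: [0.4749, -0.0392, 0.1558]
ee_rot: [0.783, 0.622, 0.0, -0.0]
ft_force: [-0.3, -0.1, -1.1]
grip_width: 0.238
grasp_force: 58.5
slide cm now-axes [ 0.1545  0.0169 -0.0163] yaw cmd 0.0019
slide cm after yaw [ 0.1545  0.0166 -0.0163] pos [ 0.4749 -0.0392  0.1558] tilt z [-0.      0.0001 -1.    ] t 33.2 F [-0.2857 -0.123  -1.0594] w 0.23802442454779282 j [-0.698   0.1761  0.7462  2.0448 -0.1446  0.9718 -0.1051]
```

Still free; push on until the shoulder meets the cheek.

```bash
python3 -m jog '[{"grip":1,"slide":[0.15,0,0],"yaw":0},{"grip":1,"slide":[0,0,0],"yaw":0}]'; python3 -m jog '[{"grip":1,"slide":[0.15,0,0],"yaw":0},{"grip":1,"slide":[0,0,0],"yaw":0}]';python3 -m jog '[{"grip":1,"slide":[0.1,0,0],"yaw":0},{"grip":1,"slide":[0,0,0],"yaw":0}]';python3 go.py .4754 -.0377 .156 -13.14
```

```text
clock: 33.4
position: [0.4752, -0.038, 0.1559]
ee_rot: [0.783, 0.622, -0.0, 0.0]
ft_force: [-0.7, -1.1, -0.8]
grip_width: 0.235
grasp_force: 58.5
clock: 33.6
position: [0.4752, -0.0378, 0.1558]
ee_rot: [0.783, 0.622, -0.001, 0.0]
ft_force: [-1.9, -5.6, 1.5]
grip_width: 0.238
grasp_force: 58.6
clock: 33.8
position: [0.4753, -0.0377, 0.1558]
ee_rot: [0.783, 0.622, -0.001, 0.001]
ft_force: [-3.3, -10.6, 2.9]
grip_width: 0.24
grasp_force: 58.7
slide cm now-axes [ 0.0062  0.0115 -0.0178] yaw cmd -0.0001
slide cm after yaw [ 0.0062  0.0115 -0.0178] pos [ 0.4753 -0.0377  0.1558] tilt z [-0.001  -0.0026 -1.    ] t 33.8 F [ -3.2682 -10.6457   2.8805] w 0.23952965007118657 j [-0.7019  0.1774  0.7459  2.0437 -0.1423  0.9726 -0.1127]
```

The shoulder meets the cheek exactly at the computed home position. Release, rise, and verify.

```bash
python3 -m jog '[{"grip":0.1,"slide":[-0.15,0,0],"yaw":0},{"grip":0.1,"slide":[0,0,0],"yaw":0},{"grip":0.1,"slide":[0,0,0],"yaw":0}]'; python3 -m jog '[{"grip":0.1,"slide":[0,0,-1],"yaw":0},{"grip":0.1,"slide":[0,0,-3],"yaw":0},{"grip":0.1,"slide":[0,0,-4],"yaw":0},{"grip":0.1,"slide":[-4,0,-4],"yaw":0},{"grip":0.1,"slide":[-4.5,0,0],"yaw":0},{"grip":0.1,"slide":[-4.5,0,0],"yaw":0},{"grip":0.1,"slide":[-4.5,0,0],"yaw":0},{"grip":0.1,"slide":[0,0,0],"yaw":0}]'; python3 - <<'E'
from sil import *
im={c:manip.camera(c) for c in('scene','top')}
yc=np.array([.2273,.9738,0]); H=np.array([.4834,-.0036,.088])
for c in im:
    cv2.imwrite(f'pics/{c}8.png',im[c]); b,g,r=[im[c][...,i].astype(int) for i in range(3)]
    m=((r-g>35)&(r-b>35)).astype(np.uint8); n,l,s,ce=cv2.connectedComponentsWithStats(m)
    e=proj(c,[H-.035*yc])[0]; print(c,'expected handle',e,'nose',proj(c,[H+.032*yc])[0],'shoulder',proj(c,[H-.018*yc])[0])
    for i in range(1,n):
        if s[i,4]>5 and np.hypot(*(ce[i]-e))<30: print(ce[i],s[i])
h=[.5876,-.0279,.14,-.2293,0]; fitpose(h,free=(0,1,2,4),cams=('scene',)); fitpose(h,free=(4,),cams=('scene',))
o=manip.get_obs(); print(o['position'],o['ft_force'],o['clock'])
E
```

```text
clock: 34.1
position: [0.4756, -0.0366, 0.1559]
ee_rot: [0.783, 0.622, 0.0, -0.0]
ft_force: [-0.8, 0.4, -0.2]
grip_width: 0.45
grasp_force: 0.0
clock: 34.9
position: [0.435, -0.2087, 0.2724]
ee_rot: [0.785, 0.619, 0.0, 0.001]
ft_force: [0.4, 0.3, -0.2]
grip_width: 0.45
grasp_force: 0.0
scene expected handle [250.6425 221.968 ] nose [239.5631 208.2489] shoulder [247.7337 218.3675]
[250.6809 223.0851] [245 217  12  12  94]
top expected handle [270.9124 234.134 ] nose [248.2385 229.274 ] shoulder [265.1513 232.9006]
[271.0175 234.193 ] [266 230  11   9  57]
scene conf 0.7 cost 0.53 pose [ 0.589  -0.0282  0.1394 -0.2293  0.038 ] pitch deg 2.2
scene conf 0.95 cost 0.601 pose [ 0.5876 -0.0279  0.14   -0.2293  0.0387] pitch deg 2.2
[ 0.4375 -0.2017  0.2713] [0.3271 0.0414 0.1045] 35.2
```

The pin is where it should be in both views. The head mask was poor this time, so I'll compare the head's pixels with the picture taken before the insertion.

```bash
python3 - <<'E'
from sil import *
a=cv2.imread('pics/sc7.png').astype(np.float32).mean(2);b=cv2.imread('pics/scene8.png').astype(np.float32).mean(2)
c=proj('scene',[[.66,-.045,.13]])[0].astype(int); print(c)
for x0,y0,w,h in((270,170,55,50),(c[0]-15,c[1]-15,30,30)):
    print(cv2.phaseCorrelate(a[y0:y0+h,x0:x0+w],b[y0:y0+h,x0:x0+w]),np.abs(a-b)[y0:y0+h,x0:x0+w].mean())
fitpose([.5876,-.0279,.14,-.2293,0],free=(0,1,2,4),cams=('scene',))
E
```

```text
[306 182]
((0.33728116030089694, -0.1611904497700678), 0.37001962852478026) 33.246666
((0.9185019689298066, -0.07507035365006232), 0.1346894359588623) 57.34667
scene conf 0.98 cost 0.548 pose [ 0.5878 -0.0275  0.1402 -0.2293  0.0169] pitch deg 1.0
```

The arm blocks the view; I'll move it aside and re-check.

```bash
python3 -m jog '[{"grip":0.1,"slide":[-4,0,-3],"yaw":0},{"grip":0.1,"slide":[-4.5,0,-2],"yaw":0},{"grip":0.1,"slide":[-4.5,0,0],"yaw":0},{"grip":0.1,"slide":[-4.5,0,0],"yaw":0},{"grip":0.1,"slide":[-4.5,0,0],"yaw":0},{"grip":0.1,"slide":[0,0,0],"yaw":0}]'; python3 - <<'E'
from sil import *
p=fitpose([.5876,-.0279,.14,-.2293,0],free=(0,1,2,4),cams=('scene',)); p=fitpose([.5876,-.0279,.14,-.2293,0],free=(4,),cams=('scene',)); 
manip.camera('top')
for t in('tumbler_mid','spice_jar_mid','bowl_mid','pin_handle'):
    c={n:q[0]['centre'] for n in('scene','top') if (q:=manip.masks_of(t,n))}
    print(t,{k:np.round(v,1) for k,v in c.items()}, tri(list(c.items())) if len(c)==2 else '')
E
```

```text
clock: 35.9
position: [0.383, -0.423, 0.3206]
ee_rot: [0.786, 0.618, -0.002, 0.0]
ft_force: [-0.1, -0.3, -0.8]
grip_width: 0.451
grasp_force: 0.0
no mask scene
cost 0.0 pose [ 0.5876 -0.0279  0.14   -0.2293  0.    ] pitch deg 0.0
scene conf 0.66 cost 0.073 pose [ 0.5876 -0.0279  0.14   -0.2293 -0.0025] pitch deg -0.1
tumbler_mid {'scene': array([330.7, 179.1]), 'top': array([263.4, 127.5])} (array([ 0.7922, -0.0179,  0.0768]), [np.float64(3.8), np.float64(3.8)])
spice_jar_mid {'scene': array([317.8, 257.4]), 'top': array([324.8, 206.4])} (array([ 0.5565, -0.1982,  0.0319]), [np.float64(3.7), np.float64(3.7)])
bowl_mid {'scene': array([319.4, 256.2]), 'top': array([140. , 173.6])} (array([ 0.8643,  0.3279, -0.4278]), [np.float64(194.5), np.float64(194.5)])
pin_handle {}
```

The head is seated level (−0.1°), the pin is home and the other objects are unmoved, so I'm handing in.

```bash
python3 -c "
from workcell import manip
print(manip.hand_in())"
```

```text
the job is handed in; nothing more can be done
None
```

I handed the job in at about 36 s: the feed head is hooked under the keeper and flat on the bowl (about 0.1° off level in the last check), and the lock pin is through the fork with its shoulder against the cheek; the arm is clear, the tumbler and jar showed no real movement and the cereal bowl sat in the same place in the top view, but the hand-in returned no verdict.

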